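# Unstack the circuit boards onto their test bays

### The arm

A 7-joint arm with a two-finger parallel gripper is mounted at the origin on the work surface. World frame = base frame: x ahead of the robot, y to its left, z up, the work surface at z = 0. Lengths are in mm, angles in rad, forces in N, time in s.
With the tool pointing down it reaches from about 425 to 800 mm from the base axis. Payload 8.3 kg.
Tool frame: the origin (TCP) lies on the centre line of the jaws, within the pads' length; the fingertips stand 25 mm ahead of it and the grasp point (between the pads) lies 6 mm ahead of it; z points along the fingers, y is the direction in which the jaws open and shut (so a half turn about z gives the same grasp; the last joint's range is limited). The gripper opens to 85 mm and grips with 20 to 120 N. Pads are 22 mm wide; open, the fingers measure 114 mm over their backs; the gripper's body (76 mm by 85 mm) begins 54 mm behind the grasp point. The pads swing forward as they close: fully open they stand 13 mm farther back than shut.
Start: joints at [1.046, 0.383, 0.016, 1.37, -0.006, 1.388, -0.046], TCP at [278.507, -559.499, 256.279] pointing down, gripper open.
Joint ranges: [-2.95, 2.95], [-0.25, 2.06], [-1.52, 1.56], [0.18, 2.33], [-1.44, 4.58], [0.02, 2.06], [-3.01, 3.01]. Speed limits (rad/s): [2.39, 2.39, 3.01, 3.01, 3.14, 3.14, 3.14].

### API

Orientations are given as a rotation vector (axis times angle).
In Python, from bench import status, vision, ticket, spotter gives the robot as it stands.
- The arm moves only by the tool carry_out, never from a script. Its argument "increments" is a list of rows, each a list of 3 entries, a list of its own where there are three numbers: the shift along the tool's x, y, z scaled (see below), then the turn, a rotation vector about the tool's x, y, z scaled (see below), then the gripper command: -1 is shut, 1 is fully open, values between are in proportion. A call has 1 to 12 rows; each row is the pose to reach, as a shift and turn from the pose measured when the call began, along the tool's axes at that moment; what a row does not reach only later rows make up. The controller multiplies each number of a shift by 12 cm and each number of a turn by pi/2 rad. A row lasts 1/10 s, in which the tool goes at most 50 mm and 8.59 degrees, less where a joint would pass 70% of its speed; a pose out of reach is approached as far as the arm can. A call with a number of a shift or a turn outside -1 to 1 is refused whole. A call with a gripper value outside its range is refused whole. The fingers move at their own pace and stop on an object; "grip_force" is the grip in N (left out, the last holds). Time passes only in rows, so rows that repeat a pose let the fingers close. It gives the time, the measured TCP pose, the force and the opening at its end, in the units of the state.
- status.get_obs(): the state, without advancing time (a new reading comes with each control period).
- vision.get_image(name): name is "side" or "top" or "wrist"; returns (picture, depth): 480x640x3 uint8, red, green, blue; 480x640 float32, mm along the optical axis (not along the pixel's ray), 0 where there is no reading.
- vision.camera_info(name): a dict with "mtx" (3x3 intrinsics, pixels), "pose" (4x4, takes a point from camera to world coordinates); the wrist camera has in their place "mount" (4x4, takes a point from camera to tool coordinates, whose origin is the TCP and whose axes are the flange's). Camera axes: x right, y down, z forward; pixel columns grow to the right and rows downward; lengths in mm; the calibration is good to about 2 mm. The wrist camera is an equidistant fisheye: a pixel r from the principal point sees the ray r / f radians off the axis. A picture is of the moment at which its call begins: read the wrist's pose just before it. camera_info takes no time and is no camera call.
- ticket.job_done(): hands the job in, once; it reports no verdict.
Trained networks look in the newest picture that a camera, given by its name, has taken for a name from the list of things; names that differ only in an ending like _2 or _b are one class to them, and where a whole thing is asked for, a point or a joint stands for the part that bears it (a point fixed in the world has none). Each returns a list of dicts, best first, with "score" (0 to 1); they miss things now and then, are a little off and sometimes report something else, mostly with a low value. They report only what shows in the picture. A call takes as long as a camera call. They do not tell look-alikes from the thing itself.
- spotter.find_in(camera, label): "extent" ([left, top, right, bottom] as shares, 0 to 1, of the picture: columns of its width, rows of its height, round what is visible of it).
The state is a dict: "t": time; "q": joint angles; "dq": joint speeds; "joint_efforts": joint torques, N m; "ee_pos": TCP position; "orientation": TCP orientation; "ft_force": force on the tool from outside, world axes, zero at the start; "torque": the same for the moment, N m; "finger_gap": finger opening in mm.
Only numpy, scipy, OpenCV 4.12 (cv2) and the standard library are available. Lean on these libraries where they do the work, as an engineer would, in place of code of your own. Each camera call takes 0.05 s, during which the arm holds its last target.

### The job

Five circuit boards have been left in two stacks on the electronics bench. Take the stacks apart from the top, one board at a time, and stand each board on the test bay of its own colour, on its four standoffs inside the coloured frame and lengthwise with it (either way round). Set the boards down rather than dropping them, and do not tip any over.

Things in the scene. Friction and masses are not known exactly. Their poses are not given: they have to be found in the camera images.
- red_board: Red LED array board, dotted with white LEDs; 120 mm long (own y), 62 mm wide (own x), on four brass standoffs. Origin: its centre, at the standoffs' feet; z up. Aluminium rails along both long sides, to grip across the width, 28 to 34 mm above the origin; open below. Board top, on which the next one stands, at 34 mm. Starts under the stack of three. 0.05 to 0.17 kg.
- green_board: Green power board, black capacitors (16 mm high) at its ends; 120 mm long (own y), 62 mm wide (own x), on four brass standoffs. Origin: its centre, at the standoffs' feet; z up. Aluminium rails along both long sides, to grip across the width, 28 to 34 mm above the origin; open below. Board top, on which the next one stands, at 34 mm. Starts under the stack of two. 0.05 to 0.17 kg.
- blue_board: Blue controller board, black pin strips at its ends; 84 mm long (own y), 56 mm wide (own x), on four brass standoffs. Origin: its centre, at the standoffs' feet; z up. Aluminium rails along both long sides, to grip across the width, 28 to 34 mm above the origin; open below. Board top, on which the next one stands, at 34 mm. Starts on the red or the green board. 0.05 to 0.17 kg.
- white_board: White lamp board, silver heat sink (12 mm high) in the middle; 84 mm long (own y), 56 mm wide (own x), on four brass standoffs. Origin: its centre, at the standoffs' feet; z up. Aluminium rails along both long sides, to grip across the width, 28 to 34 mm above the origin; open below. Board top, on which the next one stands, at 34 mm. Starts on the red or the green board. 0.05 to 0.17 kg.
- yellow_board: Yellow relay board with two black relays (16 mm high); 54 mm long (own y), 48 mm wide (own x), on four brass standoffs. Origin: its centre, at the standoffs' feet; z up. Aluminium rails along both long sides, to grip across the width, 28 to 34 mm above the origin; open below. Board top, on which the next one stands, at 34 mm. Starts on top of the stack of three. 0.05 to 0.17 kg.
- red_bay: Test bay, fixed: grey plate 92 x 168 mm with a black pad, on it a flat red frame (inside 78 x 136 mm, lines 6 mm), and a red connection block, 30 mm high, along its short end, 74 to 94 mm from the origin at +y. Origin: under the frame's centre at bench level; pad top 12 mm above it. y: along the frame's length; z up.
- green_bay: Test bay, fixed: grey plate 92 x 168 mm with a black pad, on it a flat green frame (inside 78 x 136 mm, lines 6 mm), and a green connection block, 30 mm high, along its short end, 74 to 94 mm from the origin at +y. Origin: under the frame's centre at bench level; pad top 12 mm above it. y: along the frame's length; z up.
- blue_bay: Test bay, fixed: grey plate 92 x 168 mm with a black pad, on it a flat blue frame (inside 72 x 100 mm, lines 6 mm), and a blue connection block, 30 mm high, along its short end, 74 to 94 mm from the origin at +y. Origin: under the frame's centre at bench level; pad top 12 mm above it. y: along the frame's length; z up.
- white_bay: Test bay, fixed: grey plate 92 x 168 mm with a black pad, on it a flat white frame (inside 72 x 100 mm, lines 6 mm), and a white connection block, 30 mm high, along its short end, 74 to 94 mm from the origin at +y. Origin: under the frame's centre at bench level; pad top 12 mm above it. y: along the frame's length; z up.
- yellow_bay: Test bay, fixed: grey plate 92 x 168 mm with a black pad, on it a flat yellow frame (inside 64 x 70 mm, lines 6 mm), and a yellow connection block, 30 mm high, along its short end, 74 to 94 mm from the origin at +y. Origin: under the frame's centre at bench level; pad top 12 mm above it. y: along the frame's length; z up.
Mind the look-alikes: they are no part of the job. There is more than one size of the blue_board; the job needs the smallest.

How it is judged (in metres and radians):
At the end, for the whole second after the job is handed in: Every board stands level and at rest on the pad of the bay of its own colour: centres within 12 mm of each other horizontally, its feet at the pad's height (within 4 mm), its length within 0.3 rad of the frame's length either way round, leaning less than 0.06 rad (horizontal distance between red_board and red_bay below 0.012 m and z of red_board in the frame of red_bay between 0.008 and 0.016 m and angle between the y axis of red_board and the y axis of red_bay, either way round below 0.3 rad and angle between each of red_board, green_board, blue_board, white_board, yellow_board's own z axis and vertical below 0.06 rad and linear speed of each of red_board, green_board, blue_board, white_board, yellow_board below 0.02 m/s and angular speed of each of red_board, green_board, blue_board, white_board, yellow_board below 0.1 rad/s and horizontal distance between green_board and green_bay below 0.012 m and z of green_board in the frame of green_bay between 0.008 and 0.016 m and angle between the y axis of green_board and the y axis of green_bay, either way round below 0.3 rad and horizontal distance between blue_board and blue_bay below 0.012 m and z of blue_board in the frame of blue_bay between 0.008 and 0.016 m and angle between the y axis of blue_board and the y axis of blue_bay, either way round below 0.3 rad and horizontal distance between white_board and white_bay below 0.012 m and z of white_board in the frame of white_bay between 0.008 and 0.016 m and angle between the y axis of white_board and the y axis of white_bay, either way round below 0.3 rad and horizontal distance between yellow_board and yellow_bay below 0.012 m and z of yellow_board in the frame of yellow_bay between 0.008 and 0.016 m and angle between the y axis of yellow_board and the y axis of yellow_bay, either way round below 0.3 rad); the robot touches nothing.
It fails at once if a board is lifted (about 15 mm or more) with another board still standing on it ((height (world z) of red_board above 0.015 m and horizontal distance between yellow_board and red_board below 0.04 m and z of yellow_board in the frame of red_board above 0.02 m) or (height (world z) of red_board above 0.015 m and horizontal distance between blue_board and red_board below 0.04 m and z of blue_board in the frame of red_board above 0.02 m) or (height (world z) of red_board above 0.015 m and horizontal distance between white_board and red_board below 0.04 m and z of white_board in the frame of red_board above 0.02 m) or (height (world z) of green_board above 0.015 m and horizontal distance between blue_board and green_board below 0.04 m and z of blue_board in the frame of green_board above 0.02 m) or (height (world z) of green_board above 0.015 m and horizontal distance between white_board and green_board below 0.04 m and z of white_board in the frame of green_board above 0.02 m) or (height (world z) of blue_board above 0.05 m and horizontal distance between yellow_board and blue_board below 0.04 m and z of yellow_board in the frame of blue_board above 0.02 m) or (height (world z) of white_board above 0.05 m and horizontal distance between yellow_board and white_board below 0.04 m and z of yellow_board in the frame of white_board above 0.02 m)).
It fails at once if a board is tipped over (leans more than 35 degrees) (angle between any of red_board, green_board, blue_board, white_board, yellow_board's own z axis and vertical above 0.61 rad).
It fails at once if a board falls or is flung: it moves faster than 0.6 m/s while the fingers are not on it (a fall of about 2 cm) ((linear speed of red_board above 0.6 m/s and contact force between the fingers and red_board below 0.02 N) or (linear speed of green_board above 0.6 m/s and contact force between the fingers and green_board below 0.02 N) or (linear speed of blue_board above 0.6 m/s and contact force between the fingers and blue_board below 0.02 N) or (linear speed of white_board above 0.6 m/s and contact force between the fingers and white_board below 0.02 N) or (linear speed of yellow_board above 0.6 m/s and contact force between the fingers and yellow_board below 0.02 N)).
It also fails if it takes over 131 s, if anything falls off the work surface, if the arm or the gripper's body presses on something with over 40 N, if the wrist force passes 120 N, or if a joint passes its speed limit or range.

## Working session

There is one attempt and no reset: what is moved stays moved. The work goes in short steps, Python scripts to look and compute and a tool call to move; the robot and the scene stay as the last step left them, time stands still between calls to the robot, and variables do not carry over. Pictures are saved under pics/ and viewed, and the job is handed in when it is done.

Besides the shell and the picture viewer there is one more tool, called after "Emit:" in YAML: its name, and indented under it one key for each argument. carry_out: Moves the arm, as the interface text tells. Shifts and turns lie within -1 to 1; 1 stands for 12 cm of shift or pi/2 rad of turn. Its arguments: {"type":"object","properties":{"increments":{"type":"array"},"grip_force":{"type":"number"}},"required":["increments"]}

```bash
ls; mkdir -p pics; cat > h.py <<'E'
import numpy as np, cv2
from bench import status, vision, ticket, spotter
from scipy.spatial.transform import Rotation as R
def snap(n,f):
    im,d=vision.get_image(n); cv2.imwrite('pics/'+f+'.png',im[:,:,::-1]); np.save('pics/'+f+'.npy',d); return im,d
def world(n,d):
    ci=vision.camera_info(n); K=np.array(ci['mtx']); P=np.array(ci['pose'])
    v,u=np.mgrid[:480,:640]
    p=np.stack([(u-K[0,2])/K[0,0]*d,(v-K[1,2])/K[1,1]*d,d],-1)
    return p@P[:3,:3].T+P[:3,3]
E
python3 - <<'E'
from h import *
print(status.get_obs())
for n in ['side','top']:
    snap(n,n+'0'); print(vision.camera_info(n))
print(vision.camera_info('wrist'))
E
```

```text
pics
{'t': 0.0, 'q': array([ 1.0461104 ,  0.38424034,  0.01635612,  1.37116434, -0.0062703 ,
        1.38822797, -0.04649013]), 'dq': array([ 0.00059112, -0.00067458,  0.00101264, -0.00096516, -0.00043648,
       -0.00151379,  0.00081133]), 'joint_efforts': array([-1.46514260e-03, -6.27597141e+01,  8.43400564e-01, -3.71824336e+01,
        1.64958334e-02,  1.43531352e-02,  2.60559574e-05]), 'ee_pos': array([ 278.29179657, -559.10176089,  255.27273487]), 'orientation': array([-3.05631612e+00, -7.18649580e-01,  8.05986640e-04]), 'ft_force': array([0.51890255, 0.2018613 , 0.11140763]), 'torque': array([-0.05095382,  0.00766826, -0.02840012]), 'finger_gap': 85.41398042068431}
{'mtx': array([[612.21278766,   0.        , 316.61917678],
       [  0.        , 612.21278766, 238.11785226],
       [  0.        ,   0.        ,   1.        ]]), 'pose': array([[-8.07911442e-01, -2.87828979e-01,  5.14231058e-01,
        -1.13957236e+02],
       [-5.88975087e-01,  4.23528085e-01, -6.88282143e-01,
         8.17959956e+02],
       [-1.96837486e-02, -8.58940300e-01, -5.11697284e-01,
         6.74531064e
[... 419 characters left out ...]
63926104e+01],
       [-2.54513941e-02, -7.40802421e-02, -9.96927452e-01,
         1.11125190e+03],
       [ 0.00000000e+00,  0.00000000e+00,  0.00000000e+00,
         1.00000000e+00]])}
{'mtx': array([[371.64829954,   0.        , 322.16532028],
       [  0.        , 371.64829954, 239.83970477],
       [  0.        ,   0.        ,   1.        ]]), 'mount': array([[-4.57834374e-04, -9.62639462e-01, -2.70785999e-01,
         6.76548613e+01],
       [ 9.99999488e-01, -1.96437423e-04, -9.92428431e-04,
         7.28892037e-01],
       [ 9.02158266e-04, -2.70786315e-01,  9.62639059e-01,
        -1.17171782e+02],
       [ 0.00000000e+00,  0.00000000e+00,  0.00000000e+00,
         1.00000000e+00]])}
```

View pics/top0.png

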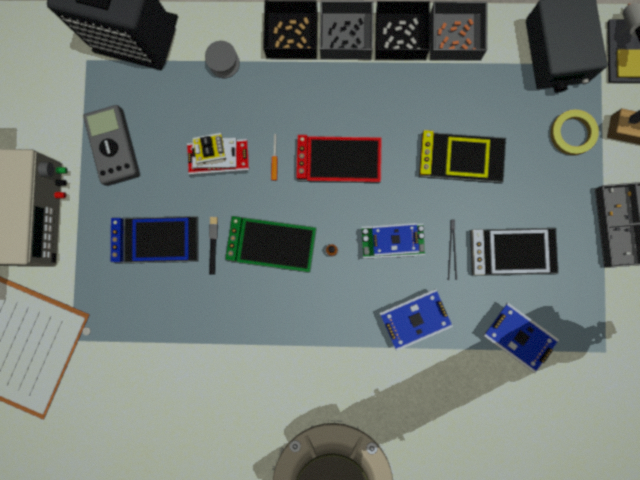

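View pics/side0.png

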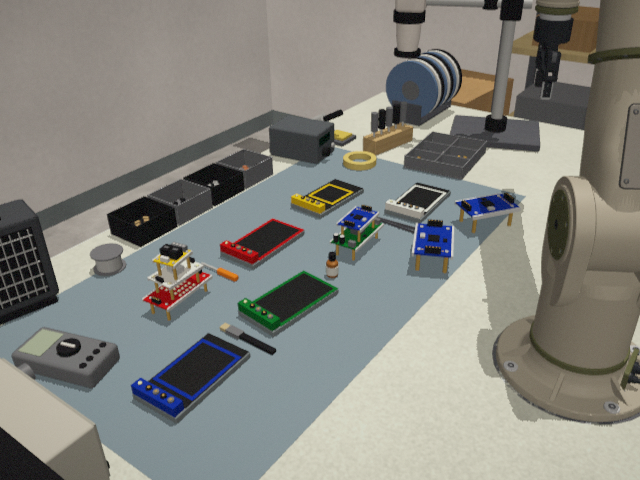

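The top view shows the red/white/yellow stack at about (217,155) and the green/blue stack at about (393,240). There are two other blue boards, at (416,320) and (521,335). The bays are blue (153,240), red (340,158), yellow (462,155), green (272,244) and white (513,251). I'll enlarge the stacks and measure.

```bash
python3 - <<'E'
from h import *
im=cv2.imread('pics/top0.png')
a=cv2.resize(im[120:190,170:270],None,fx=5,fy=5,interpolation=cv2.INTER_CUBIC)
b=cv2.resize(im[205:275,345:445],None,fx=5,fy=5,interpolation=cv2.INTER_CUBIC)
s=cv2.imread('pics/side0.png')
c=cv2.resize(s[190:270,300:470],(500,235)); 
c=cv2.copyMakeBorder(c,0,0,0,0,0)
cv2.imwrite('pics/crop0.png',np.vstack([np.hstack([cv2.resize(a,(400,280)),cv2.resize(b,(400,280))]),np.hstack([cv2.resize(s[185:275,305:465],(400,225)),cv2.resize(s[235:325,120:280],(400,225))])]))
d=np.load('pics/top0.npy'); w=world('top',d)
z=w[...,2]
for (u,v) in [(370,300),(250,200),(340,158),(416,320),(521,335),(203,148),(237,155),(393,240),(368,240),(513,251),(100,250)]:
    print((u,v),w[v,u].round(1))
def rect(m,name):
    n,l,st,c=cv2.connectedComponentsWithStats(m.astype(np.uint8))
    for i in range(1,n):
        if st[i,4]>25:
            p=w[l==i]; r=cv2.minAreaRect(p[:,:2].astype(np.float32)); print(name,st[i].tolist(),'z',np.median(p[:,2]).round(1),np.round(r[0],1),np.round(r[1],1),round(r[2],1))
roi=np.zeros(z.shape,bool); roi[65:380,85:600]=1
for lo,hi in [(92,108),(60,76),(28,40)]: rect(roi&(z>lo)&(z<hi),(lo,hi))
E
```

```text
(370, 300) [357.9 -67.6   3.4]
(250, 200) [555.3 178.2   1.3]
(340, 158) [641.3  -3.1  13. ]
(416, 320) [ 323.  -152.4   54.3]
(521, 335) [ 298.7 -350.    50.3]
(203, 148) [631.3 246.7 119.5]
(237, 155) [639.4 200.8  35.3]
(393, 240) [ 472.4 -106.1   70.8]
(368, 240) [474.9 -60.7  33. ]
(513, 251) [ 459.9 -348.    10.3]
(100, 250) [448.3 480.8   1.6]
(92, 108) [193, 133, 33, 31, 414] z 103.2 [636.9 240.7] [50.  55.5] 11.0
(60, 76) [544, 65, 56, 16, 211] z 69.2 [ 796.2 -443.1] [105.   26.5] 84.0
(60, 76) [192, 138, 45, 30, 567] z 69.4 [635.8 239.3] [56.6 84.9] 1.5
(60, 76) [372, 223, 47, 33, 1268] z 69.6 [ 474.5 -110.7] [56.3 84.3] 5.2
(60, 76) [438, 301, 10, 16, 49] z 61.6 [ 346.  -200.6] [28.9  6.9] 25.1
(60, 76) [496, 315, 11, 14, 40] z 61.7 [ 325.1 -307.9] [ 7.8 28.7] 54.6
(60, 76) [541, 348, 12, 15, 54] z 62.0 [ 263.3 -393.6] [ 7.3 28.4] 54.0
(28, 40) [208, 65, 26, 7, 81] z 38.5 [815.4 238.8] [13.8 50.4] 1.5
(28, 40) [537, 65, 12, 22, 67] z 33.8 [ 806.2 -395.2] [44.5 13.3] 27.5
(28, 40) [550, 77, 45, 14, 175] z 35.3 [ 789.9 -459.3] [16.6 86.4] 8.7
(28, 40) [85, 105, 52, 79, 2425] z 35.6 [658.9 458.6] [150.6  76.7] 17.4
(28, 40) [421, 130, 13, 45, 432] z 32.0 [ 651.7 -174.2] [20.5 87.3] 86.1
(28, 40) [297, 135, 11, 44, 420] z 32.1 [639.3  72.4] [87.1 19.9] 0.6
(28, 40) [188, 139, 62, 36, 618] z 35.5 [636.2 239.4] [ 63.1 121.2] 5.4
(28, 40) [187, 143, 6, 17, 58] z 35.6 [646.4 296.4] [33.  11.8] 1.7
(28, 40) [225, 216, 17, 45, 445] z 32.0 [474.8 204.1] [20.9 87.5] 83.1
(28, 40) [111, 218, 11, 44, 441] z 32.2 [468.1 437.1] [86.6 21.2] 3.2
(28, 40) [362, 226, 63, 33, 435] z 35.6 [ 474.2 -109. ] [ 62.1 120.1] 3.8
(28, 40) [473, 230, 12, 45, 461] z 31.9 [ 455.4 -275.6] [85.9 20.9] 2.0
(28, 40) [326, 244, 12, 12, 74] z 33.5 [455.1  10.1] [22.1 21.6] 1.2
```

View pics/crop0.png

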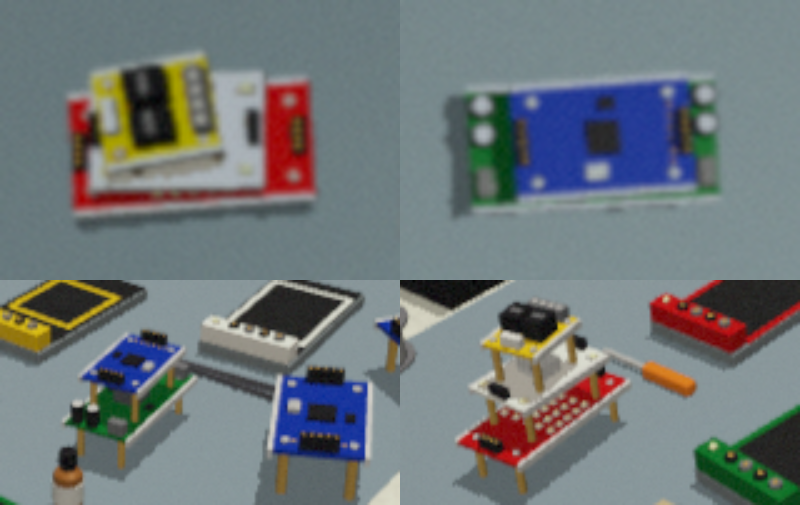

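The blue board on the green one measures 84 x 56 mm at z of about 68, so it is the smallest and is stacked on green, as described. The two on the bench are larger look-alikes. Next, the bay poses and an independent check of the board poses.

```bash
python3 - <<'E'
from h import *
im=cv2.imread('pics/top0.png'); d=np.load('pics/top0.npy'); w=world('top',d); z=w[...,2]
hsv=cv2.cvtColor(im,cv2.COLOR_BGR2HSV); h,s,v=cv2.split(hsv)
C={'red':((h<8)|(h>172))&(s>150)&(v>80),'green':(h>50)&(h<80)&(s>150),'blue':(h>108)&(h<130)&(s>150),'yellow':(h>22)&(h<35)&(s>130),'white':(s<50)&(v>170)}
B={'red':(338,158),'green':(272,244),'blue':(153,240),'white':(513,251),'yellow':(462,155)}
for n,(u,vv) in B.items():
    roi=np.zeros(z.shape,bool); roi[vv-30:vv+30,u-48:u+48]=1
    for k,m in [('frame',roi&C[n]&(z<20)&(z>5)),('block',roi&(z>26)&(z<38)),('plate',roi&(z>8)&(z<20))]:
        m=m.astype(np.uint8)
        nn,l,st,_=cv2.connectedComponentsWithStats(m); i=1+np.argmax(st[1:,4])
        p=w[l==i][:,:2].astype(np.float32); r=cv2.minAreaRect(p); print(n,k,np.round(r[0],1),np.round(r[1],1),round(r[2],1),np.median(w[l==i][:,2]).round(1))
E
```

```text
red frame [639.9 -10.3] [ 90.  146.7] 0.0 14.1
red block [639.3  72.6] [87.1 20.3] 0.6 31.9
red plate [639.5  -1.7] [167.2  94.1] 89.7 13.8
green frame [464.8 122.5] [147.6  88.1] 83.2 14.1
green block [474.7 204.1] [20.9 87.7] 83.1 31.8
green plate [465.8 130.1] [167.   92.2] 83.1 13.9
blue frame [471.7 355.9] [ 84.9 117.3] 2.4 14.2
blue block [468.1 437.2] [86.4 21.7] 2.6 32.0
blue plate [471.2 364.2] [ 92.1 169.3] 2.4 14.0
white frame [ 420.3 -355. ] [ 0.2 33.6] 1.1 13.3
white block [ 455.4 -275.5] [85.9 20.9] 2.1 31.8
white plate [ 459.1 -350.1] [ 91.9 169. ] 2.3 13.8
yellow frame [ 646.9 -257.7] [88.7 82. ] 86.9 14.1
yellow block [ 652.2 -174.2] [20.5 88.8] 86.1 31.7
yellow plate [ 647.1 -248.2] [168.6  93. ] 86.5 13.7
```

```bash
cat > go.py <<'E'
import sys
from h import *
# usage: go.py x y z a_deg  -> scaled shift and turn in tool axes from current pose
x,y,z,a=map(float,sys.argv[1:5]); a=np.radians(a)
o=status.get_obs(); p=o['ee_pos']; M=R.from_rotvec(o['orientation']).as_matrix()
T=np.array([[-np.sin(a),np.cos(a),0],[np.cos(a),np.sin(a),0],[0,0,-1]]).T
s=M.T@(np.array([x,y,z])-p)/120
r=R.from_matrix(M.T@T).as_rotvec()/(np.pi/2)
print('t',round(o['t'],2),'pos',p.round(1),'gap',round(o['finger_gap'],1),'F',o['ft_force'].round(1))
n=max(1,np.abs(s).max())
print('shift',s.round(3),'turn',r.round(3),'frac',n.round(2),'first', (s/n).round(3))
E
python3 go.py 474.5 -110.7 190 5
```

```text
t 0.1 pos [ 278.3 -559.2  255.4] gap 85.6 F [-0.5  0.2  0.4]
shift [ 3.129 -2.616  0.549] turn [-0.001 -0.001 -0.762] frac 3.13 first [ 1.    -0.836  0.176]
```

Emit:
carry_out:
  increments:
    - [[0.4, -0.34, 0.07], [0, 0, 0], 1]
    - [[0.8, -0.67, 0.14], [0, 0, 0], 1]
    - [[1, -0.84, 0.18], [0, 0, 0], 1]
    - [[1, -0.84, 0.18], [0, 0, 0], 1]
  grip_force: 40

```text
t: 0.5
ee_pos: [344.3, -408.9, 232.9]
orientation: [-3.05, -0.731, -0.001]
ft_force: [0.6, -0.2, 0.1]
finger_gap: 85.1
```

Emit:
carry_out:
  increments:
    - [[0.4, -0.34, 0.07], [0, 0, 0], 1]
    - [[0.8, -0.67, 0.14], [0, 0, 0], 1]
    - [[1, -0.84, 0.18], [0, 0, 0], 1]
    - [[1, -0.84, 0.18], [0, 0, 0], 1]

```text
t: 0.9
ee_pos: [407.3, -259.1, 211.3]
orientation: [-3.045, -0.741, -0.001]
ft_force: [0.3, -0.4, -0.2]
finger_gap: 85.5
```

Emit:
carry_out:
  increments:
    - [[0.4, -0.34, 0.07], [0, 0, -0.1], 1]
    - [[0.8, -0.67, 0.14], [0, 0, -0.2], 1]
    - [[1, -0.84, 0.18], [0, 0, -0.3], 1]
    - [[1, -0.84, 0.18], [0, 0, -0.4], 1]
    - [[1, -0.84, 0.18], [0, 0, -0.5], 1]
    - [[1, -0.84, 0.18], [0, 0, -0.6], 1]
    - [[1, -0.84, 0.18], [0, 0, -0.7], 1]
    - [[1, -0.84, 0.18], [0, 0, -0.76], 1]
    - [[1, -0.84, 0.18], [0, 0, -0.76], 1]

```text
t: 1.8
ee_pos: [467.4, -114.5, 190.5]
orientation: [-2.1, -2.328, -0.007]
ft_force: [-0.1, -0.1, -0.6]
finger_gap: 85.1
```

```bash
python3 go.py 474.5 -110.7 150 5; python3 - <<'E'
from h import *
snap('wrist','w1')
E
```

```text
t 1.8 pos [ 467.4 -114.5  190.5] gap 85.1 F [-0.1 -0.1 -0.6]Traceback (most recent call last):
  File "go.py", line 11, in <module>
    print('shift',s.round(3),'turn',r.round(3),'frac',n.round(2),'first', (s/n).round(3))
                                                      ^^^^^^^
AttributeError: 'int' object has no attribute 'round'
```

View pics/w1.png

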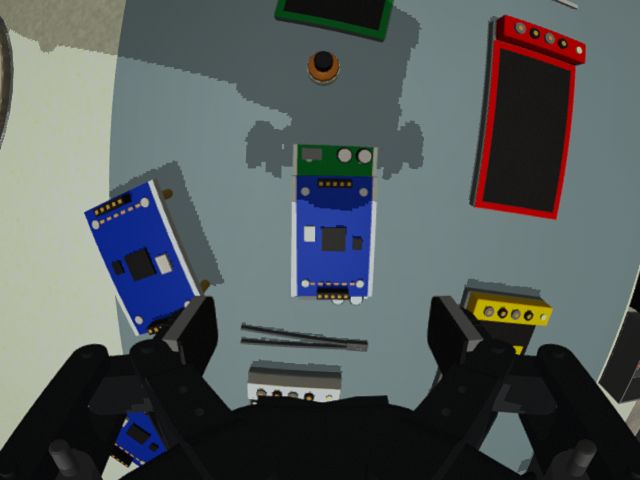

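The wrist view shows the blue board on the green one at about (333,235), nearly square to the jaws. I'll cross-check its pose from the wrist camera.

```bash
sed -i 's/n=max(1,np.abs(s).max())/n=np.float64(max(1,np.abs(s).max()))/' go.py
cat >> h.py <<'E'
def wworld(d,o):
    ci=vision.camera_info('wrist'); K=np.array(ci['mtx']); P=np.array(ci['mount'])
    v,u=np.mgrid[:480,:640]; x=(u-K[0,2])/K[0,0]; y=(v-K[1,2])/K[1,1]; r=np.hypot(x,y)+1e-9
    t=np.tan(np.minimum(r,1.4))/r
    p=np.stack([x*t*d,y*t*d,d],-1)@P[:3,:3].T+P[:3,3]
    return p@R.from_rotvec(o['orientation']).as_matrix().T+o['ee_pos']
def rects(w,c,zr,rad=75,amin=100):
    m=(np.hypot(w[...,0]-c[0],w[...,1]-c[1])<rad)&(w[...,2]>zr[0])&(w[...,2]<zr[1])
    n,l,st,_=cv2.connectedComponentsWithStats(m.astype(np.uint8))
    for i in range(1,n):
        if st[i,4]>amin:
            p=w[l==i]; r=cv2.minAreaRect(p[:,:2].astype(np.float32)); print(st[i].tolist(),'z',np.median(p[:,2]).round(1),np.round(r[0],1),np.round(r[1],1),round(r[2],1))
E
python3 - <<'E'
from h import *
o=status.get_obs(); w=wworld(np.load('pics/w1.npy'),o)
rects(w,(474,-110),(62,76)); rects(w,(474,-110),(27,41))
E
python3 go.py 474.5 -110.7 150 5
```

```text
[291, 175, 87, 122, 9630] z 67.7 [ 473.8 -111.8] [56.4 84.8] 4.9
[292, 144, 86, 33, 1907] z 33.6 [470.6 -61.6] [62.6 22.8] 3.8
t 1.85 pos [ 467.4 -114.5  190.5] gap 85.1 F [-0.4 -0.4  0. ]
shift [0.023 0.062 0.338] turn [-0.001 -0.005  0.006] frac 1.0 first [0.023 0.062 0.338]
```

Emit:
carry_out:
  increments:
    - [[0.02, 0.06, 0.1], [0, 0, 0], 1]
    - [[0.02, 0.06, 0.35], [0, 0, 0], 1]
    - [[0.02, 0.06, 0.6], [0, 0, 0], 1]
    - [[0.02, 0.06, 0.7], [0, 0, 0], 1]
    - [[0.02, 0.06, 0.7], [0, 0, 0], 1]

```text
t: 2.35
ee_pos: [473.0, -110.3, 104.5]
orientation: [-2.106, -2.317, -0.005]
ft_force: [0.5, -0.1, 1.0]
finger_gap: 85.5
```

```bash
python3 go.py 474 -111.5 68 5
```

```text
t 2.35 pos [ 473.  -110.3  104.5] gap 85.5 F [ 0.5 -0.1  1. ]
shift [-0.014  0.009  0.304] turn [-0.003 -0.006  0.005] frac 1.0 first [-0.014  0.009  0.304]
```

Emit:
carry_out:
  increments:
    - [[-0.01, 0.01, 0.15], [0, -0.005, 0], 1]
    - [[-0.01, 0.01, 0.3], [0, -0.005, 0], 1]
    - [[-0.01, 0.01, 0.305], [0, -0.005, 0], 1]
    - [[-0.01, 0.01, 0.305], [0, -0.005, 0], -1]
    - [[-0.01, 0.01, 0.305], [0, -0.005, 0], -1]
    - [[-0.01, 0.01, 0.305], [0, -0.005, 0], -1]
    - [[-0.01, 0.01, 0.305], [0, -0.005, 0], -1]
    - [[-0.01, 0.01, 0.305], [0, -0.005, 0], -1]
    - [[-0.01, 0.01, 0.305], [0, -0.005, 0], -1]
    - [[-0.01, 0.01, 0.305], [0, -0.005, 0], -1]
  grip_force: 30

```text
t: 3.35
ee_pos: [475.2, -111.2, 69.4]
orientation: [-2.112, -2.323, 0.002]
ft_force: [-1.3, -0.1, 6.7]
finger_gap: 55.3
```

```bash
python3 go.py 474 -111.5 78 5;python3 - <<'E'
from h import *
a,_=snap('wrist','w2');b,_=snap('side','s2')
cv2.imwrite('pics/c2.png',np.hstack([cv2.resize(a[:,:,::-1],(400,300)),cv2.resize(b[180:300,300:460][:,:,::-1],(400,300))]))
E
```

```text
t 3.35 pos [ 475.2 -111.2   69.4] gap 55.3 F [-1.3 -0.1  6.7]
shift [-0.001 -0.01  -0.072] turn [-0.001 -0.     0.005] frac 1.0 first [-0.001 -0.01  -0.072]
```

View pics/c2.png

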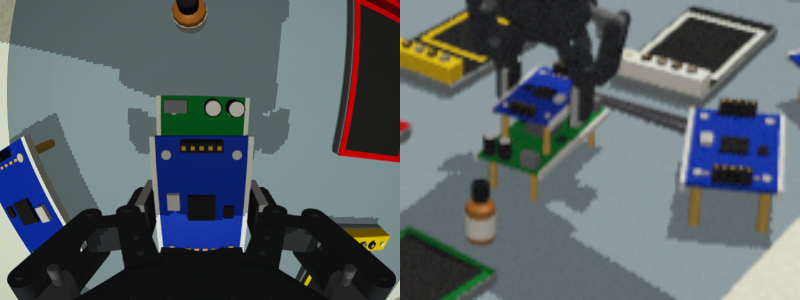

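Emit:
carry_out:
  increments:
    - [[0, 0, -0.06], [0, 0, 0], -1]
    - [[0, 0, -0.14], [0, 0, 0], -1]
    - [[0, 0, -0.3], [0, 0, 0], -1]
    - [[0, 0, -0.5], [0, 0, 0], -1]
    - [[0, 0, -0.75], [0, 0, 0], -1]
    - [[0, 0, -1], [0, 0, 0], -1]
    - [[0, 0, -1], [0, 0, 0], -1]

```text
t: 4.15
ee_pos: [477.9, -111.5, 194.5]
orientation: [2.109, 2.321, 0.004]
ft_force: [-0.1, -0.8, -0.9]
finger_gap: 55.5
```

```bash
python3 go.py 471.7 355 180 2.4;python3 - <<'E'
from h import *
b,_=snap('side','s3')
cv2.imwrite('pics/c3.png',cv2.resize(b[120:300,250:490][:,:,::-1],(640,480)))
E
```

```text
t 4.15 pos [ 477.9 -111.5  194.5] gap 55.5 F [-0.1 -0.8 -0.9]
shift [3.875 0.319 0.114] turn [0.003 0.001 0.034] frac 3.88 first [1.    0.082 0.029]
```

View pics/c3.png

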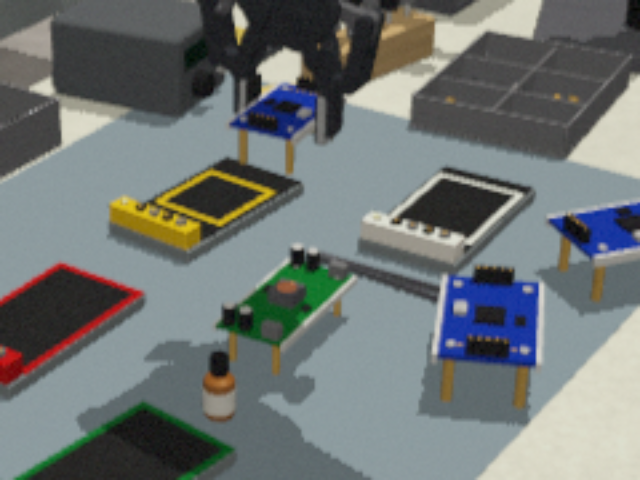

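The blue board is held level and the green one stayed put. Carrying it to the blue bay.

Emit:
carry_out:
  increments:
    - [[0.2, 0.01, 0], [0, 0, 0], -1]
    - [[0.5, 0.03, 0], [0, 0, 0.01], -1]
    - [[0.8, 0.06, 0], [0, 0, 0.01], -1]
    - [[1, 0.08, 0], [0, 0, 0.01], -1]

```text
t: 4.6
ee_pos: [474.0, 11.6, 191.3]
orientation: [2.128, 2.309, 0.001]
ft_force: [0.9, -0.9, -1.0]
finger_gap: 55.3
```

Emit:
carry_out:
  increments:
    - [[0.25, 0.01, 0], [0, 0, 0], -1]
    - [[0.6, 0.03, 0], [0, 0, 0.01], -1]
    - [[1, 0.08, 0], [0, 0, 0.01], -1]
    - [[1, 0.08, 0], [0, 0, 0.01], -1]

```text
t: 5.0
ee_pos: [471.9, 139.4, 191.0]
orientation: [-2.134, -2.303, -0.004]
ft_force: [1.3, 0.1, -0.6]
finger_gap: 55.2
```

Emit:
carry_out:
  increments:
    - [[0.25, 0.01, 0], [0, 0, 0], -1]
    - [[0.6, 0.03, 0], [0, 0, 0.01], -1]
    - [[1, 0.08, 0], [0, 0, 0.01], -1]
    - [[1, 0.08, 0], [0, 0, 0.01], -1]

```text
t: 5.4
ee_pos: [469.6, 267.1, 190.9]
orientation: [-2.138, -2.294, -0.006]
ft_force: [0.1, 0.0, -0.8]
finger_gap: 55.3
```

```bash
python3 go.py 471.7 355 180 2.4
```

```text
t 5.4 pos [469.6 267.1 190.9] gap 55.3 F [ 0.1  0.  -0.8]
shift [0.729 0.069 0.096] turn [-0.001 -0.005  0.018] frac 1.0 first [0.729 0.069 0.096]
```

Emit:
carry_out:
  increments:
    - [[0.25, 0.02, 0.1], [0, 0, 0], -1]
    - [[0.5, 0.05, 0.2], [0, 0, 0.01], -1]
    - [[0.73, 0.07, 0.4], [0, 0, 0.02], -1]
    - [[0.73, 0.07, 0.6], [0, 0, 0.02], -1]
    - [[0.73, 0.07, 0.8], [0, 0, 0.02], -1]
    - [[0.73, 0.07, 0.95], [0, 0, 0.02], -1]
    - [[0.73, 0.07, 1], [0, 0, 0.02], -1]
    - [[0.73, 0.07, 1], [0, 0, 0.02], -1]

```text
t: 6.2
ee_pos: [470.9, 355.1, 70.3]
orientation: [-2.173, -2.259, -0.002]
ft_force: [-0.6, 0.5, -1.3]
finger_gap: 55.5
```

```bash
python3 go.py 471.7 355.4 48.5 2.4
```

```text
t 6.2 pos [470.9 355.1  70.3] gap 55.5 F [-0.6  0.5 -1.3]
shift [0.001 0.007 0.182] turn [-0.002 -0.004 -0.002] frac 1.0 first [0.001 0.007 0.182]
```

Emit:
carry_out:
  increments:
    - [[0, 0.01, 0.07], [0, -0.003, 0], -1]
    - [[0, 0.01, 0.13], [0, -0.003, 0], -1]
    - [[0, 0.01, 0.16], [0, -0.003, 0], -1]
    - [[0, 0.01, 0.175], [0, -0.003, 0], -1]
    - [[0, 0.01, 0.185], [0, -0.003, 0], -1]
    - [[0, 0.01, 0.185], [0, -0.003, 0], -1]

```text
t: 6.8
ee_pos: [472.1, 355.3, 48.2]
orientation: [-2.175, -2.262, 0.003]
ft_force: [0.4, -1.0, -1.0]
finger_gap: 55.3
```

```bash
python3 go.py 471.7 355.4 47.5 2.4;python3 - <<'E'
from h import *
b,_=snap('side','s4')
cv2.imwrite('pics/c4.png',cv2.resize(b[280:430,100:300][:,:,::-1],(640,480)))
E
```

```text
t 6.8 pos [472.1 355.3  48.2] gap 55.3 F [ 0.4 -1.  -1. ]
shift [ 0.001 -0.003  0.006] turn [-0.002 -0.001 -0.002] frac 1.0 first [ 0.001 -0.003  0.006]
```

View pics/c4.png

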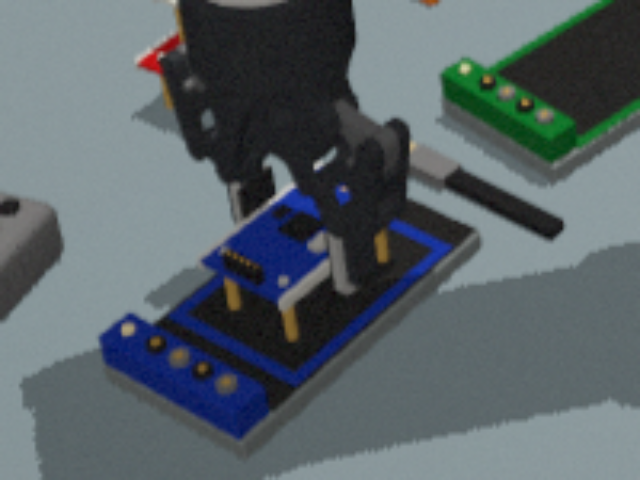

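Emit:
carry_out:
  increments:
    - [[0, 0, 0.012], [0, 0, 0], -1]
    - [[0, 0, 0.02], [0, 0, 0], -1]
    - [[0, 0, 0.02], [0, 0, 0], -1]

```text
t: 7.15
ee_pos: [472.3, 355.6, 47.4]
orientation: [-2.176, -2.263, 0.001]
ft_force: [-4.1, -3.8, 10.6]
finger_gap: 54.9
```

Emit:
carry_out:
  increments:
    - [[0, 0, -0.003], [0, 0, 0], 0.45]
    - [[0, 0, -0.003], [0, 0, 0], 0.7]
    - [[0, 0, -0.003], [0, 0, 0], 1]
    - [[0, 0, -0.003], [0, 0, 0], 1]
    - [[0, 0, -0.003], [0, 0, 0], 1]
    - [[0, 0, -0.1], [0, 0, 0], 1]
    - [[0, 0, -0.3], [0, 0, 0], 1]
    - [[0, 0, -0.6], [0, 0, 0], 1]
    - [[0, 0, -1], [0, 0, 0], 1]
    - [[0, 0, -1], [0, 0, 0], 1]

```text
t: 8.15
ee_pos: [474.8, 358.5, 175.4]
orientation: [-2.177, -2.264, -0.017]
ft_force: [0.4, 1.4, 0.1]
finger_gap: 85.3
```

```bash
python3 - <<'E'
from h import *
o=status.get_obs(); a,d=snap('wrist','w5'); w=wworld(d,o)
print(o['ee_pos'],o['finger_gap'])
rects(w,(472,355),(38,54)); rects(w,(472,440),(26,34))
E
python3 go.py 637 240.5 220 11
```

```text
[474.80299861 358.5267011  175.42787328] 85.2525223427447
[276, 183, 83, 117, 9003] z 45.7 [471.6 355.1] [56.4 84.2] 2.1
[253, 110, 126, 30, 3422] z 29.7 [467.3 438. ] [88.6 20.5] 2.9
t 8.2 pos [474.  357.4 172.2] gap 85.0 F [ 0.1  0.4 -0.4]
shift [-1.024  1.321 -0.398] turn [ 0.003 -0.003 -0.097] frac 1.32 first [-0.776  1.    -0.302]
```

View pics/w5.png

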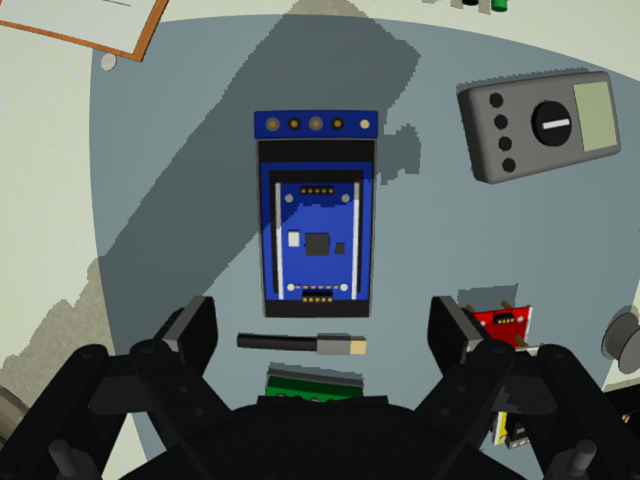

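The blue board stands centred inside its frame (measured 471.6, 355.1, top at z 45.7). Next is yellow.

Emit:
carry_out:
  increments:
    - [[0, 0, -0.3], [0, 0, 0], 1]
    - [[-0.2, 0.3, -0.4], [0, 0, -0.05], 1]
    - [[-0.5, 0.65, -0.4], [0, 0, -0.1], 1]
    - [[-0.8, 1, -0.4], [0, 0, -0.1], 1]
    - [[-1, 1, -0.4], [0, 0, -0.1], 1]
    - [[-1, 1, -0.4], [0, 0, -0.1], 1]
    - [[-1, 1, -0.4], [0, 0, -0.1], 1]

```text
t: 8.9
ee_pos: [598.5, 240.9, 219.4]
orientation: [-1.994, -2.426, -0.009]
ft_force: [-0.6, 0.6, -0.2]
finger_gap: 85.5
```

```bash
python3 - <<'E'
from h import *
o=status.get_obs(); a,d=snap('wrist','w6'); w=wworld(d,o)
rects(w,(637,240),(95,107)); rects(w,(637,240),(110,122));rects(w,(637,240),(61,74)); rects(w,(637,240),(27,41))
E
python3 go.py 637 240.5 160 11
```

```text
[341, 214, 74, 80, 3180] z 101.6 [635.8 239.5] [48.5 54.9] 11.6
[352, 244, 27, 32, 782] z 116.9 [626.1 238.8] [15.8 19.1] 11.6
[381, 244, 28, 32, 785] z 116.8 [645.1 242.4] [16.3 19.7] 9.7
[355, 284, 45, 14, 586] z 111.5 [639.9 218.3] [30.4  9.8] 10.7
[324, 183, 93, 109, 2609] z 67.5 [635.1 237.8] [56.6 84.8] 1.5
[322, 157, 89, 141, 2466] z 33.5 [635.5 238.5] [ 62.9 121.1] 4.7
t 8.95 pos [597.7 242.5 219.7] gap 85.7 F [-0.5  1.1  0.9]
shift [-0.083  0.316  0.498] turn [ 0.003 -0.003  0.003] frac 1.0 first [-0.083  0.316  0.498]
```

View pics/w6.png

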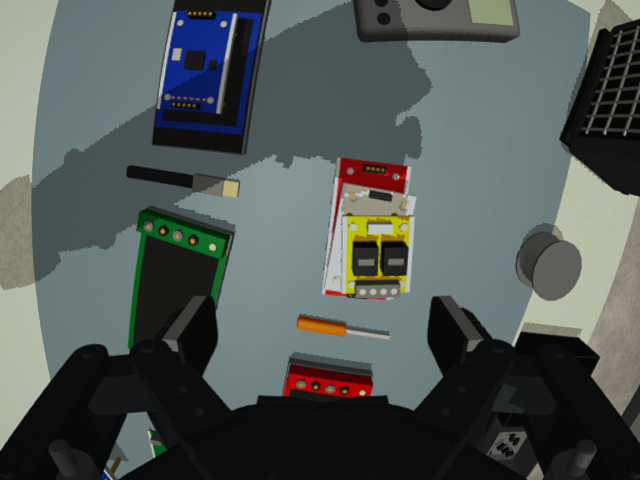

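```bash
python3 go.py 636 239.6 135 11.5
```

```text
t 8.95 pos [597.7 242.5 219.7] gap 85.7 F [-0.5  1.1  0.9]
shift [-0.09   0.305  0.707] turn [ 0.003 -0.003 -0.002] frac 1.0 first [-0.09   0.305  0.707]
```

Emit:
carry_out:
  increments:
    - [[-0.05, 0.15, 0.05], [0, 0, 0], 1]
    - [[-0.09, 0.305, 0.2], [0, 0, 0], 1]
    - [[-0.09, 0.305, 0.4], [0, 0, 0], 1]
    - [[-0.09, 0.305, 0.6], [0, 0, 0], 1]
    - [[-0.09, 0.305, 0.7], [0, 0, 0], 1]
    - [[-0.09, 0.305, 0.7], [0, 0, 0], 1]

```text
t: 9.55
ee_pos: [634.1, 240.6, 133.9]
orientation: [-1.987, -2.429, -0.006]
ft_force: [0.3, 0.0, 0.2]
finger_gap: 85.3
```

```bash
python3 go.py 636 239.6 103 11.5
```

```text
t 9.55 pos [634.1 240.6 133.9] gap 85.3 F [0.3 0.  0.2]
shift [-0.013  0.013  0.257] turn [ 0.    -0.003 -0.001] frac 1.0 first [-0.013  0.013  0.257]
```

Emit:
carry_out:
  increments:
    - [[-0.01, 0.015, 0.13], [0, 0, 0], 1]
    - [[-0.01, 0.015, 0.24], [0, -0.003, 0], 1]
    - [[-0.01, 0.015, 0.255], [0, -0.003, 0], 1]
    - [[-0.01, 0.015, 0.255], [0, -0.003, 0], 1]
    - [[-0.01, 0.015, 0.255], [0, -0.003, 0], -1]
    - [[-0.01, 0.015, 0.255], [0, -0.003, 0], -1]
    - [[-0.01, 0.015, 0.255], [0, -0.003, 0], -1]
    - [[-0.01, 0.015, 0.255], [0, -0.003, 0], -1]
    - [[-0.01, 0.015, 0.255], [0, -0.003, 0], -1]
    - [[-0.01, 0.015, 0.255], [0, -0.003, 0], -1]
    - [[-0.01, 0.015, 0.255], [0, -0.003, 0], -1]

```text
t: 10.65
ee_pos: [636.5, 240.1, 104.1]
orientation: [1.989, 2.431, 0.003]
ft_force: [-0.3, -0.9, 5.0]
finger_gap: 47.2
```

```bash
python3 go.py 636 239.6 103 11.5;python3 - <<'E'
from h import *
a,_=snap('wrist','w7');b,_=snap('side','s7')
cv2.imwrite('pics/c7.png',np.hstack([cv2.resize(a[:,:,::-1],(400,300)),cv2.resize(b[200:320,100:260][:,:,::-1],(400,300))]))
E
```

```text
t 10.65 pos [636.5 240.1 104.1] gap 47.2 F [-0.3 -0.9  5. ]
shift [-0.004 -0.005  0.009] turn [ 0.001 -0.001 -0.001] frac 1.0 first [-0.004 -0.005  0.009]
```

View pics/c7.png

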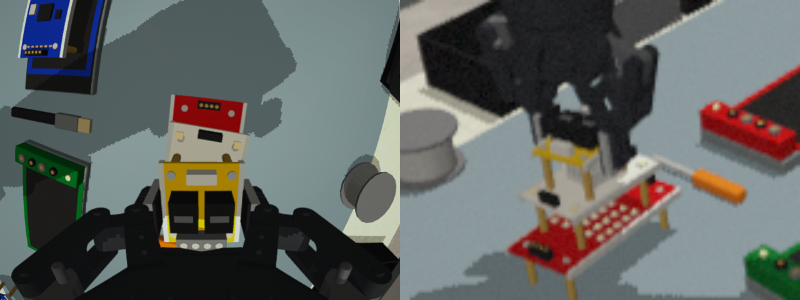

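Emit:
carry_out:
  increments:
    - [[0, 0, -0.06], [0, 0, 0], -1]
    - [[0, 0, -0.14], [0, 0, 0], -1]
    - [[0, 0, -0.3], [0, 0, 0], -1]
    - [[0, 0, -0.5], [0, 0, 0], -1]
    - [[0, 0, -0.75], [0, 0, 0], -1]
    - [[0, 0, -0.85], [0, 0, 0], -1]
    - [[0, 0, -0.85], [0, 0, 0], -1]

```text
t: 11.45
ee_pos: [637.2, 240.7, 208.6]
orientation: [1.988, 2.43, 0.008]
ft_force: [1.1, 0.1, -1.5]
finger_gap: 47.0
```

```bash
python3 go.py 647 -257.3 190 -3.5;python3 - <<'E'
from h import *
b,_=snap('side','s8')
cv2.imwrite('pics/c8.png',cv2.resize(b[140:320,80:320][:,:,::-1],(640,480)))
E
```

```text
t 11.45 pos [637.2 240.7 208.6] gap 47.0 F [ 1.1  0.1 -1.5]
shift [-4.084 -0.742  0.144] turn [ 0.003 -0.001  0.166] frac 4.08 first [-1.    -0.182  0.035]
```

View pics/c8.png

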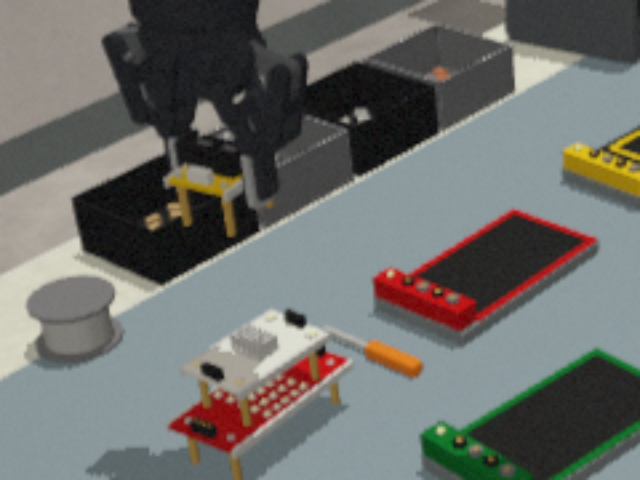

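Emit:
carry_out:
  increments:
    - [[-0.2, -0.04, 0], [0, 0, 0], -1]
    - [[-0.5, -0.09, 0], [0, 0, 0], -1]
    - [[-0.85, -0.15, 0], [0, 0, 0], -1]
    - [[-1, -0.18, 0], [0, 0, 0], -1]

```text
t: 11.9
ee_pos: [639.1, 112.2, 203.7]
orientation: [1.995, 2.425, -0.003]
ft_force: [0.1, -0.1, -0.8]
finger_gap: 46.9
```

Emit:
carry_out:
  increments:
    - [[-0.25, -0.04, 0], [0, 0, 0], -1]
    - [[-0.6, -0.1, 0], [0, 0, 0], -1]
    - [[-1, -0.18, 0], [0, 0, 0], -1]
    - [[-1, -0.18, 0], [0, 0, 0], -1]

```text
t: 12.3
ee_pos: [640.7, -20.5, 201.4]
orientation: [2.01, 2.412, -0.013]
ft_force: [0.8, -0.6, -1.2]
finger_gap: 47.1
```

Emit:
carry_out:
  increments:
    - [[-0.25, -0.04, 0], [0, 0, 0.03], -1]
    - [[-0.6, -0.1, 0], [0, 0, 0.08], -1]
    - [[-1, -0.18, 0], [0, 0, 0.13], -1]
    - [[-1, -0.18, 0], [0, 0, 0.165], -1]
    - [[-1, -0.18, 0], [0, 0, 0.165], -1]

```text
t: 12.8
ee_pos: [640.1, -144.6, 200.2]
orientation: [2.31, 2.127, -0.016]
ft_force: [-0.1, 1.7, -0.3]
finger_gap: 47.4
```

```bash
python3 go.py 647 -257.3 100 -3.5
```

```text
t 12.8 pos [ 640.1 -144.6  200.2] gap 47.4 F [-0.1  1.7 -0.3]
shift [-0.925  0.14   0.842] turn [-0.004  0.005 -0.014] frac 1.0 first [-0.925  0.14   0.842]
```

Emit:
carry_out:
  increments:
    - [[-0.3, 0.05, 0.0], [0, 0, 0], -1]
    - [[-0.6, 0.1, 0.05], [0, 0, -0.014], -1]
    - [[-0.925, 0.14, 0.2], [0, 0, -0.014], -1]
    - [[-0.925, 0.14, 0.4], [0, 0, -0.014], -1]
    - [[-0.925, 0.14, 0.6], [0, 0, -0.014], -1]
    - [[-0.925, 0.14, 0.8], [0, 0.003, -0.014], -1]
    - [[-0.925, 0.14, 0.95], [0, 0.003, -0.014], -1]
    - [[-0.925, 0.14, 1], [0, 0.003, -0.014], -1]
    - [[-0.925, 0.14, 1], [0, 0.003, -0.014], -1]

```text
t: 13.7
ee_pos: [646.5, -255.7, 79.5]
orientation: [-2.281, -2.153, 0.011]
ft_force: [0.5, -0.3, -0.8]
finger_gap: 47.2
```

```bash
python3 go.py 647 -257.3 49 -3.5
```

```text
t 13.7 pos [ 646.5 -255.7   79.5] gap 47.2 F [ 0.5 -0.3 -0.8]
shift [-0.013  0.008  0.254] turn [-0.006  0.001  0.002] frac 1.0 first [-0.013  0.008  0.254]
```

Emit:
carry_out:
  increments:
    - [[-0.01, 0.008, 0.08], [-0.006, 0, 0], -1]
    - [[-0.013, 0.008, 0.16], [-0.006, 0, 0], -1]
    - [[-0.013, 0.008, 0.22], [-0.006, 0, 0], -1]
    - [[-0.013, 0.008, 0.245], [-0.006, 0, 0], -1]
    - [[-0.013, 0.008, 0.255], [-0.006, 0, 0], -1]
    - [[-0.013, 0.008, 0.265], [-0.006, 0, 0], -1]
    - [[-0.013, 0.008, 0.265], [-0.006, 0, 0], -1]

```text
t: 14.4
ee_pos: [647.3, -257.4, 48.3]
orientation: [2.283, 2.155, -0.001]
ft_force: [-0.3, -0.4, -0.0]
finger_gap: 47.1
```

Emit:
carry_out:
  increments:
    - [[0, 0, 0.012], [0, 0, 0], -1]
    - [[0, 0, 0.02], [0, 0, 0], -1]
    - [[0, 0, 0.02], [0, 0, 0], -1]

```text
t: 14.7
ee_pos: [647.5, -257.6, 48.1]
orientation: [2.282, 2.154, -0.001]
ft_force: [-7.0, 2.6, 13.8]
finger_gap: 47.6
```

Contact felt (about 14 N). Releasing.

Emit:
carry_out:
  increments:
    - [[0, 0, -0.003], [0, 0, 0], 0.3]
    - [[0, 0, -0.003], [0, 0, 0], 0.6]
    - [[0, 0, -0.003], [0, 0, 0], 1]
    - [[0, 0, -0.003], [0, 0, 0], 1]
    - [[0, 0, -0.003], [0, 0, 0], 1]
    - [[0, 0, -0.1], [0, 0, 0], 1]
    - [[0, 0, -0.3], [0, 0, 0], 1]
    - [[0, 0, -0.6], [0, 0, 0], 1]
    - [[0, 0, -1], [0, 0, 0], 1]
    - [[0, 0, -1], [0, 0, 0], 1]

```text
t: 15.7
ee_pos: [651.0, -257.8, 177.7]
orientation: [2.274, 2.146, 0.01]
ft_force: [0.3, -0.3, 0.6]
finger_gap: 85.4
```

```bash
python3 - <<'E'
from h import *
o=status.get_obs(); a,d=snap('wrist','w9'); w=wworld(d,o)
rects(w,(647,-258),(38,54)); rects(w,(652,-174),(26,34))
E
python3 go.py 460 -111 180 4
```

```text
[279, 197, 71, 76, 3245] z 45.8 [ 646.9 -258.2] [54.4 48.3] 86.4
[252, 103, 124, 29, 3383] z 29.7 [ 651.3 -175.5] [20.5 87.6] 86.7
t 15.75 pos [ 649.7 -257.6  174.1] gap 85.3 F [ 0.3  0.3 -0.3]
shift [ 1.127 -1.649 -0.073] turn [ 0.007  0.004 -0.081] frac 1.65 first [ 0.684 -1.    -0.044]
```

View pics/w9.png

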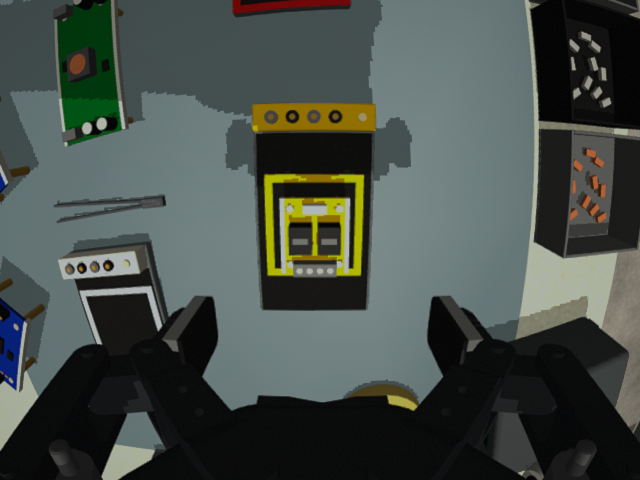

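The yellow board is centred in its frame (646.9, -258.2). Next is green.

Emit:
carry_out:
  increments:
    - [[0.2, -0.3, -0.04], [0, 0, 0], 1]
    - [[0.45, -0.65, -0.05], [0, 0, 0], 1]
    - [[0.68, -1, -0.05], [0, 0, 0], 1]
    - [[0.68, -1, -0.05], [0, 0, 0], 1]

```text
t: 16.15
ee_pos: [528.3, -163.7, 176.1]
orientation: [2.276, 2.159, -0.002]
ft_force: [0.7, 0.2, -0.7]
finger_gap: 85.5
```

```bash
python3 go.py 466 -115 170 4
```

```text
t 16.15 pos [ 528.3 -163.7  176.1] gap 85.5 F [ 0.7  0.2 -0.7]
shift [ 0.378 -0.54   0.048] turn [ 0.001  0.003 -0.078] frac 1.0 first [ 0.378 -0.54   0.048]
```

Emit:
carry_out:
  increments:
    - [[0.2, -0.3, 0.02], [0, 0, -0.04], 1]
    - [[0.38, -0.54, 0.05], [0, 0, -0.08], 1]
    - [[0.38, -0.54, 0.05], [0, 0, -0.08], 1]
    - [[0.38, -0.54, 0.05], [0, 0, -0.08], 1]

```text
t: 16.55
ee_pos: [465.5, -114.7, 169.9]
orientation: [2.134, 2.298, -0.004]
ft_force: [0.9, -0.8, -0.2]
finger_gap: 85.4
```

```bash
python3 - <<'E'
from h import *
o=status.get_obs(); a,d=snap('wrist','w10'); w=wworld(d,o)
rects(w,(474,-110),(30,37)); rects(w,(474,-110),(27,56))
E
python3 go.py 473.5 -110 70 4
```

```text
[290, 143, 92, 164, 11855] z 33.6 [ 473.7 -110.2] [ 62.5 120.9] 3.9
[290, 143, 92, 171, 14476] z 33.8 [ 473.7 -110.2] [ 62.5 120.9] 3.9
t 16.6 pos [ 466.3 -115.3  170.1] gap 85.4 F [ 0.  -0.1 -0.6]
shift [0.044 0.061 0.834] turn [0.002 0.003 0.002] frac 1.0 first [0.044 0.061 0.834]
```

View pics/w10.png

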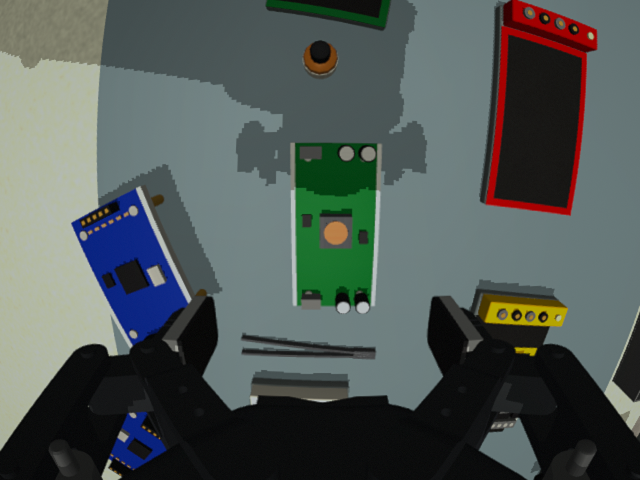

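Emit:
carry_out:
  increments:
    - [[0.04, 0.06, 0.1], [0, 0, 0], 1]
    - [[0.045, 0.062, 0.35], [0, 0, 0], 1]
    - [[0.045, 0.062, 0.6], [0, 0, 0], 1]
    - [[0.045, 0.062, 0.83], [0, 0.003, 0], 1]
    - [[0.045, 0.062, 0.83], [0, 0.003, 0], 1]

```text
t: 17.1
ee_pos: [471.7, -109.3, 66.4]
orientation: [-2.137, -2.296, 0.001]
ft_force: [-1.1, 0.6, 0.5]
finger_gap: 85.4
```

```bash
python3 go.py 473.7 -110.2 35.5 4
```

```text
t 17.1 pos [ 471.7 -109.3   66.4] gap 85.4 F [-1.1  0.6  0.5]
shift [-0.009  0.017  0.257] turn [-0.002 -0.002  0.001] frac 1.0 first [-0.009  0.017  0.257]
```

Emit:
carry_out:
  increments:
    - [[-0.01, 0.017, 0.13], [0, 0, 0], 1]
    - [[-0.01, 0.017, 0.24], [0, -0.003, 0], 1]
    - [[-0.01, 0.017, 0.255], [0, -0.003, 0], 1]
    - [[-0.01, 0.017, 0.255], [0, -0.003, 0], 1]
    - [[-0.01, 0.017, 0.255], [0, -0.003, 0], -1]
    - [[-0.01, 0.017, 0.255], [0, -0.003, 0], -1]
    - [[-0.01, 0.017, 0.255], [0, -0.003, 0], -1]
    - [[-0.01, 0.017, 0.255], [0, -0.003, 0], -1]
    - [[-0.01, 0.017, 0.255], [0, -0.003, 0], -1]
    - [[-0.01, 0.017, 0.255], [0, -0.003, 0], -1]

```text
t: 18.1
ee_pos: [474.4, -110.5, 36.9]
orientation: [2.14, 2.299, -0.005]
ft_force: [-1.5, 1.0, 6.4]
finger_gap: 61.0
```

Emit:
carry_out:
  increments:
    - [[0, 0, -0.06], [0, 0, 0], -1]
    - [[0, 0, -0.12], [0, 0, 0], -1]
    - [[0, 0, -0.12], [0, 0, 0], -1]

```text
t: 18.4
ee_pos: [475.2, -110.6, 52.7]
orientation: [2.139, 2.298, -0.004]
ft_force: [-0.1, -0.8, -1.0]
finger_gap: 61.2
```

```bash
python3 go.py 464.7 122 130 -6.9;python3 - <<'E'
from h import *
a,_=snap('wrist','w11');b,_=snap('side','s11')
cv2.imwrite('pics/c11.png',np.hstack([cv2.resize(a[:,:,::-1],(400,300)),cv2.resize(b[180:300,300:460][:,:,::-1],(400,300))]))
E
```

```text
t 18.4 pos [ 475.2 -110.6   52.7] gap 61.2 F [-0.1 -0.8 -1. ]
shift [ 1.938  0.051 -0.651] turn [0.    0.002 0.122] frac 1.94 first [ 1.     0.026 -0.336]
```

View pics/c11.png

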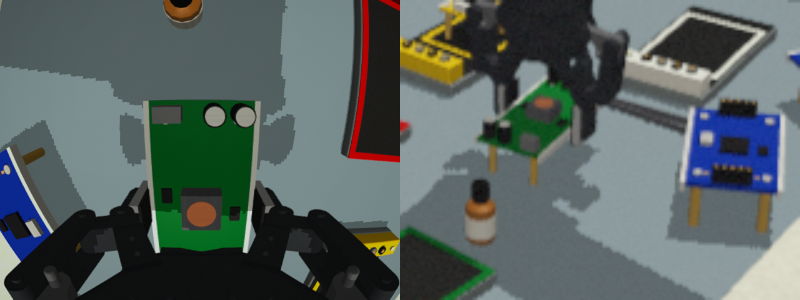

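The green board is held level. I'll raise it clear of the bottle and carry it to the green bay.

Emit:
carry_out:
  increments:
    - [[0, 0, -0.25], [0, 0, 0], -1]
    - [[0, 0, -0.5], [0, 0, 0], -1]
    - [[0.15, 0, -0.75], [0, 0, 0.03], -1]
    - [[0.4, 0.02, -0.75], [0, 0, 0.06], -1]
    - [[0.7, 0.03, -0.75], [0, 0, 0.09], -1]
    - [[1, 0.03, -0.75], [0, 0, 0.12], -1]
    - [[1, 0.03, -0.75], [0, 0, 0.12], -1]

```text
t: 19.2
ee_pos: [468.9, 15.2, 141.4]
orientation: [2.341, 2.095, -0.002]
ft_force: [0.3, 0.1, -1.4]
finger_gap: 61.2
```

```bash
python3 go.py 464.7 122 100 -6.9
```

```text
t 19.2 pos [468.9  15.2 141.4] gap 61.2 F [ 0.3  0.1 -1.4]
shift [ 0.881 -0.133  0.344] turn [-0.001  0.001  0.006] frac 1.0 first [ 0.881 -0.133  0.344]
```

Emit:
carry_out:
  increments:
    - [[0.25, -0.04, 0], [0, 0, 0], -1]
    - [[0.6, -0.09, 0], [0, 0, 0], -1]
    - [[0.88, -0.133, 0.15], [0, 0, 0], -1]
    - [[0.88, -0.133, 0.3], [0, 0, 0.005], -1]
    - [[0.88, -0.133, 0.45], [0, 0, 0.005], -1]
    - [[0.88, -0.133, 0.55], [0, 0, 0.005], -1]
    - [[0.88, -0.133, 0.57], [0, 0, 0.005], -1]
    - [[0.88, -0.133, 0.57], [0, 0, 0.005], -1]

```text
t: 20.0
ee_pos: [464.7, 121.5, 72.8]
orientation: [-2.35, -2.085, 0.003]
ft_force: [0.3, -1.4, -1.6]
finger_gap: 61.2
```

```bash
python3 go.py 464.7 121.7 49.5 -6.9
```

```text
t 20.0 pos [464.7 121.5  72.8] gap 61.2 F [ 0.3 -1.4 -1.6]
shift [0.002 0.    0.194] turn [-0.001  0.001  0.001] frac 1.0 first [0.002 0.    0.194]
```

Emit:
carry_out:
  increments:
    - [[0, 0, 0.07], [0, 0, 0], -1]
    - [[0, 0, 0.14], [0, 0, 0], -1]
    - [[0, 0, 0.175], [0, 0, 0], -1]
    - [[0, 0, 0.19], [0, 0, 0], -1]
    - [[0, 0, 0.2], [0, 0, 0], -1]
    - [[0, 0, 0.21], [0, 0, 0], -1]
    - [[0, 0, 0.21], [0, 0, 0], -1]

```text
t: 20.7
ee_pos: [464.5, 121.5, 48.7]
orientation: [2.349, 2.085, -0.005]
ft_force: [-6.6, -2.3, 16.8]
finger_gap: 61.1
```

Emit:
carry_out:
  increments:
    - [[0, 0, -0.003], [0, 0, 0], 0.55]
    - [[0, 0, -0.003], [0, 0, 0], 0.8]
    - [[0, 0, -0.003], [0, 0, 0], 1]
    - [[0, 0, -0.003], [0, 0, 0], 1]
    - [[0, 0, -0.003], [0, 0, 0], 1]
    - [[0, 0, -0.1], [0, 0, 0], 1]
    - [[0, 0, -0.3], [0, 0, 0], 1]
    - [[0, 0, -0.6], [0, 0, 0], 1]
    - [[0, 0, -1], [0, 0, 0], 1]
    - [[0, 0, -1], [0, 0, 0], 1]

```text
t: 21.7
ee_pos: [467.8, 123.5, 175.5]
orientation: [2.344, 2.082, 0.009]
ft_force: [0.3, 0.8, 0.2]
finger_gap: 85.3
```

```bash
python3 - <<'E'
from h import *
o=status.get_obs(); a,d=snap('wrist','w12'); w=wworld(d,o)
rects(w,(465,122),(41,50)); rects(w,(475,204),(26,34))
E
python3 go.py 625 235 200 1.5
```

```text
[270, 153, 94, 165, 12242] z 45.6 [463.8 121.9] [120.1  62.8] 83.0
[254, 107, 126, 29, 3499] z 29.7 [474.  203.4] [20.5 88.5] 83.3
t 21.75 pos [466.7 122.7 172.7] gap 85.4 F [-0.5  0.2 -0.5]
shift [ 1.085  1.2   -0.222] turn [ 0.003  0.001 -0.092] frac 1.2 first [ 0.904  1.    -0.185]
```

View pics/w12.png

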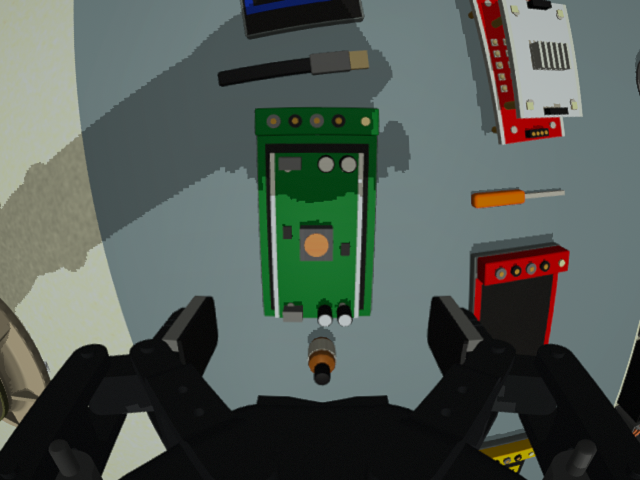

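The green board is centred (463.8, 121.9, top at 45.6). Next is white.

Emit:
carry_out:
  increments:
    - [[0, 0, -0.15], [0, 0, 0], 1]
    - [[0.3, 0.33, -0.22], [0, 0, -0.03], 1]
    - [[0.6, 0.66, -0.22], [0, 0, -0.06], 1]
    - [[0.9, 1, -0.22], [0, 0, -0.09], 1]
    - [[1, 1, -0.22], [0, 0, -0.09], 1]
    - [[1, 1, -0.22], [0, 0, -0.09], 1]
    - [[1, 1, -0.22], [0, 0, -0.09], 1]

```text
t: 22.45
ee_pos: [599.1, 228.0, 198.5]
orientation: [2.192, 2.246, 0.001]
ft_force: [0.3, -1.3, 0.1]
finger_gap: 85.7
```

```bash
python3 - <<'E'
from h import *
o=status.get_obs(); a,d=snap('wrist','w13'); w=wworld(d,o)
rects(w,(636,238),(64,72)); rects(w,(636,238),(30,38))
E
python3 go.py 635.1 237.8 100 1.5
```

```text
[335, 162, 83, 120, 8266] z 67.5 [635.5 237.8] [56.4 85. ] 1.7
[326, 135, 82, 143, 2446] z 33.5 [635.1 243.1] [ 62.1 111.3] 4.6
[335, 282, 27, 5, 121] z 33.5 [621.3 179. ] [21.5  4.8] 3.0
t 22.5 pos [599.2 227.1 199. ] gap 85.5 F [ 0.4 -0.8 -1.2]
shift [0.084 0.298 0.826] turn [ 0.002  0.002 -0.002] frac 1.0 first [0.084 0.298 0.826]
```

View pics/w13.png

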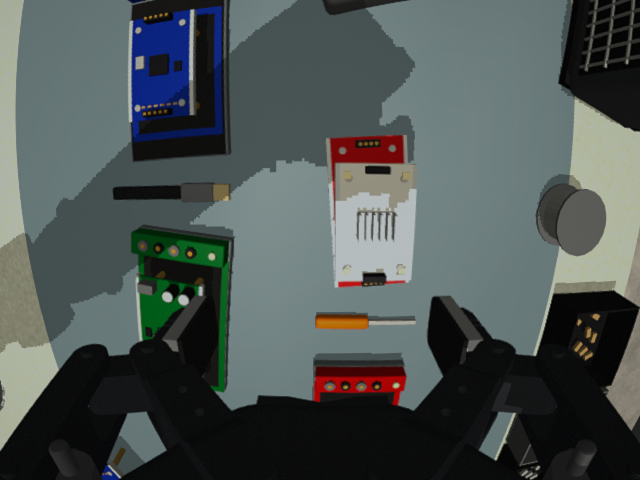

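Emit:
carry_out:
  increments:
    - [[0.04, 0.15, 0.05], [0, 0, 0], 1]
    - [[0.085, 0.3, 0.25], [0, 0, 0], 1]
    - [[0.085, 0.3, 0.5], [0, 0, 0], 1]
    - [[0.085, 0.3, 0.75], [0, 0, 0], 1]
    - [[0.085, 0.3, 0.8], [0, 0, 0], 1]
    - [[0.085, 0.3, 0.8], [0, 0, 0], 1]

```text
t: 23.1
ee_pos: [634.8, 236.4, 102.7]
orientation: [2.194, 2.243, -0.002]
ft_force: [0.9, -0.4, 0.4]
finger_gap: 85.5
```

```bash
python3 go.py 635.5 237.8 69.5 1.7
```

```text
t 23.1 pos [634.8 236.4 102.7] gap 85.5 F [ 0.9 -0.4  0.4]
shift [0.013 0.006 0.277] turn [ 0.001  0.003 -0.005] frac 1.0 first [0.013 0.006 0.277]
```

Emit:
carry_out:
  increments:
    - [[0.01, 0.006, 0.13], [0, 0, 0], 1]
    - [[0.013, 0.006, 0.25], [0, 0, -0.004], 1]
    - [[0.013, 0.006, 0.275], [0, 0, -0.004], 1]
    - [[0.013, 0.006, 0.275], [0, 0, -0.004], 1]
    - [[0.013, 0.006, 0.275], [0, 0, -0.004], -1]
    - [[0.013, 0.006, 0.275], [0, 0, -0.004], -1]
    - [[0.013, 0.006, 0.275], [0, 0, -0.004], -1]
    - [[0.013, 0.006, 0.275], [0, 0, -0.004], -1]
    - [[0.013, 0.006, 0.275], [0, 0, -0.004], -1]
    - [[0.013, 0.006, 0.275], [0, 0, -0.004], -1]
    - [[0.013, 0.006, 0.275], [0, 0, -0.004], -1]

```text
t: 24.2
ee_pos: [635.9, 238.2, 70.6]
orientation: [2.187, 2.249, -0.0]
ft_force: [-1.8, -1.0, 5.7]
finger_gap: 55.3
```

Emit:
carry_out:
  increments:
    - [[0, 0, -0.06], [0, 0, 0], -1]
    - [[0, 0, -0.12], [0, 0, 0], -1]
    - [[0, 0, -0.25], [0, 0, 0], -1]
    - [[0, 0, -0.25], [0, 0, 0], -1]

```text
t: 24.6
ee_pos: [637.0, 239.1, 103.8]
orientation: [2.186, 2.248, 0.006]
ft_force: [0.9, 0.8, -0.2]
finger_gap: 55.4
```

```bash
python3 go.py 458.7 -359 150 2.2;python3 - <<'E'
from h import *
a,_=snap('wrist','w14');b,_=snap('side','s14')
cv2.imwrite('pics/c14.png',np.hstack([cv2.resize(a[:,:,::-1],(400,300)),cv2.resize(b[200:320,100:260][:,:,::-1],(400,300))]))
E
```

```text
t 24.6 pos [637.  239.1 103.8] gap 55.4 F [ 0.9  0.8 -0.2]
shift [-4.941 -1.623 -0.388] turn [ 0.005  0.001 -0.007] frac 4.94 first [-1.    -0.328 -0.078]
```

View pics/c14.png

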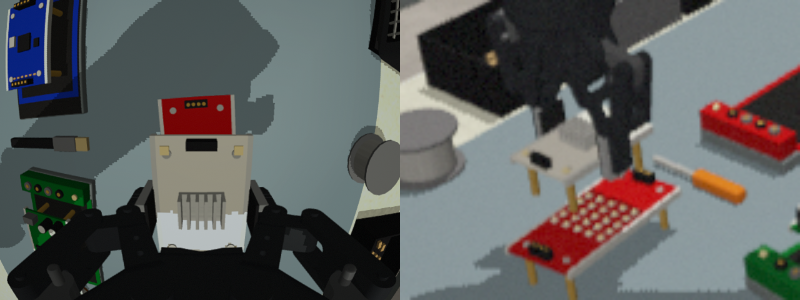

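The white board is lifted level and red is left standing. I'll raise it and carry it across.

Emit:
carry_out:
  increments:
    - [[0, 0, -0.2], [0, 0, 0], -1]
    - [[0, 0, -0.45], [0, 0, 0], -1]
    - [[-0.2, -0.06, -0.6], [0, 0, 0], -1]
    - [[-0.5, -0.15, -0.65], [0, 0, 0], -1]
    - [[-0.8, -0.26, -0.65], [0, 0, 0], -1]
    - [[-1, -0.33, -0.65], [0, 0, 0], -1]

```text
t: 25.3
ee_pos: [599.1, 114.4, 179.3]
orientation: [2.188, 2.245, -0.001]
ft_force: [0.8, -0.5, -0.5]
finger_gap: 55.1
```

Emit:
carry_out:
  increments:
    - [[-0.25, -0.08, 0], [0, 0, 0], -1]
    - [[-0.6, -0.2, 0], [0, 0, 0], -1]
    - [[-1, -0.33, 0], [0, 0, 0], -1]
    - [[-1, -0.33, 0], [0, 0, 0], -1]

```text
t: 25.7
ee_pos: [561.1, -16.3, 178.6]
orientation: [2.2, 2.231, -0.009]
ft_force: [0.0, -0.2, -2.0]
finger_gap: 55.4
```

Emit:
carry_out:
  increments:
    - [[-0.25, -0.08, 0], [0, 0, 0], -1]
    - [[-0.6, -0.2, 0], [0, 0, 0], -1]
    - [[-1, -0.33, 0], [0, 0, 0], -1]
    - [[-1, -0.33, 0], [0, 0, 0], -1]

```text
t: 26.1
ee_pos: [520.5, -145.8, 178.8]
orientation: [2.213, 2.217, -0.017]
ft_force: [0.0, -0.8, -1.6]
finger_gap: 55.4
```

Emit:
carry_out:
  increments:
    - [[-0.25, -0.08, 0], [0, 0, 0], -1]
    - [[-0.6, -0.2, 0], [0, 0, 0], -1]
    - [[-1, -0.33, 0], [0, 0, 0], -1]
    - [[-1, -0.33, 0], [0, 0, 0], -1]

```text
t: 26.5
ee_pos: [477.3, -274.3, 179.6]
orientation: [2.226, 2.204, -0.023]
ft_force: [-0.8, -1.4, -2.1]
finger_gap: 55.5
```

```bash
python3 go.py 458.7 -358.6 110 2.2
```

```text
t 26.5 pos [ 477.3 -274.3  179.6] gap 55.5 F [-0.8 -1.4 -2.1]
shift [-0.694 -0.146  0.592] turn [-0.003  0.011 -0.031] frac 1.0 first [-0.694 -0.146  0.592]
```

Emit:
carry_out:
  increments:
    - [[-0.25, -0.05, 0], [0, 0, -0.01], -1]
    - [[-0.5, -0.1, 0.05], [0, 0.005, -0.03], -1]
    - [[-0.69, -0.146, 0.2], [0, 0.01, -0.03], -1]
    - [[-0.69, -0.146, 0.4], [0, 0.01, -0.03], -1]
    - [[-0.69, -0.146, 0.6], [0, 0.01, -0.03], -1]
    - [[-0.69, -0.146, 0.75], [0, 0.01, -0.03], -1]
    - [[-0.69, -0.146, 0.8], [0, 0.01, -0.03], -1]
    - [[-0.69, -0.146, 0.8], [0, 0.01, -0.03], -1]

```text
t: 27.3
ee_pos: [458.2, -357.8, 84.1]
orientation: [-2.177, -2.259, 0.006]
ft_force: [-0.0, -0.2, -0.5]
finger_gap: 55.5
```

```bash
python3 go.py 458.7 -358.6 49.2 2.2
```

```text
t 27.3 pos [ 458.2 -357.8   84.1] gap 55.5 F [-0.  -0.2 -0.5]
shift [-0.007  0.006  0.291] turn [-0.004 -0.    -0.001] frac 1.0 first [-0.007  0.006  0.291]
```

Emit:
carry_out:
  increments:
    - [[0, 0.006, 0.08], [-0.004, 0, 0], -1]
    - [[-0.007, 0.006, 0.17], [-0.004, 0, 0], -1]
    - [[-0.007, 0.006, 0.24], [-0.004, 0, 0], -1]
    - [[-0.007, 0.006, 0.275], [-0.004, 0, 0], -1]
    - [[-0.007, 0.006, 0.29], [-0.004, 0, 0], -1]
    - [[-0.007, 0.006, 0.3], [-0.004, 0, 0], -1]
    - [[-0.007, 0.006, 0.305], [-0.004, 0, 0], -1]

```text
t: 28.0
ee_pos: [458.7, -358.5, 48.5]
orientation: [-2.179, -2.262, -0.0]
ft_force: [-6.5, 3.9, 11.5]
finger_gap: 55.3
```

Emit:
carry_out:
  increments:
    - [[0, 0, -0.003], [0, 0, 0], 0.45]
    - [[0, 0, -0.003], [0, 0, 0], 0.7]
    - [[0, 0, -0.003], [0, 0, 0], 1]
    - [[0, 0, -0.003], [0, 0, 0], 1]
    - [[0, 0, -0.003], [0, 0, 0], 1]
    - [[0, 0, -0.1], [0, 0, 0], 1]
    - [[0, 0, -0.3], [0, 0, 0], 1]
    - [[0, 0, -0.6], [0, 0, 0], 1]
    - [[0, 0, -1], [0, 0, 0], 1]
    - [[0, 0, -1], [0, 0, 0], 1]

```text
t: 29.0
ee_pos: [462.2, -360.1, 176.5]
orientation: [2.171, 2.255, 0.002]
ft_force: [0.6, 0.2, 0.2]
finger_gap: 85.2
```

```bash
python3 - <<'E'
from h import *
o=status.get_obs(); a,d=snap('wrist','w15'); w=wworld(d,o)
rects(w,(459,-359),(41,50)); rects(w,(455,-275),(26,34))
E
python3 go.py 610 232 180 4.7
```

```text
[274, 172, 84, 118, 8531] z 45.7 [ 458.1 -358.6] [56.2 84.4] 2.1
[254, 101, 125, 30, 3487] z 29.7 [ 455.2 -277. ] [88.  20.3] 2.1
t 29.05 pos [ 460.9 -359.6  173.3] gap 85.5 F [ 0.2  0.3 -0.3]
shift [ 4.88   1.426 -0.072] turn [ 0.004  0.003 -0.028] frac 4.88 first [ 1.     0.292 -0.015]
```

View pics/w15.png

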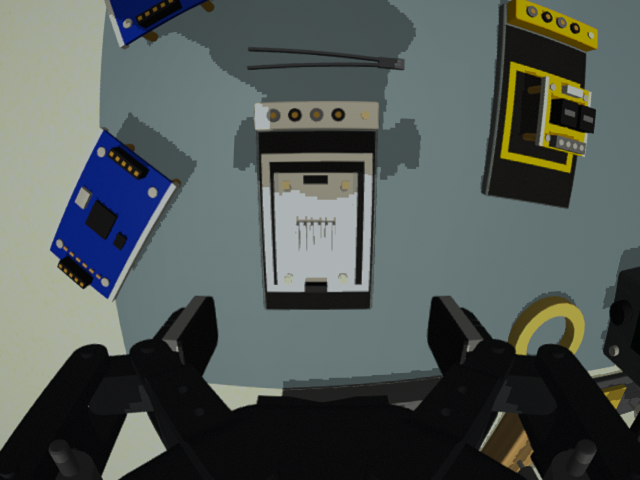

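The white board is within about 2 mm. Now the last one, red.

Emit:
carry_out:
  increments:
    - [[0.3, 0.09, -0.01], [0, 0, 0], 1]
    - [[0.65, 0.2, -0.01], [0, 0, 0], 1]
    - [[1, 0.3, -0.01], [0, 0, 0], 1]
    - [[1, 0.3, -0.01], [0, 0, 0], 1]

```text
t: 29.45
ee_pos: [494.3, -230.4, 174.4]
orientation: [2.163, 2.269, 0.005]
ft_force: [0.4, 0.2, -0.1]
finger_gap: 85.5
```

Emit:
carry_out:
  increments:
    - [[0.3, 0.09, 0], [0, 0, 0], 1]
    - [[0.65, 0.2, 0], [0, 0, 0], 1]
    - [[1, 0.3, 0], [0, 0, 0], 1]
    - [[1, 0.3, 0], [0, 0, 0], 1]

```text
t: 29.85
ee_pos: [525.4, -100.9, 174.7]
orientation: [2.152, 2.282, 0.009]
ft_force: [0.2, 0.2, 0.2]
finger_gap: 85.6
```

Emit:
carry_out:
  increments:
    - [[0.3, 0.09, 0], [0, 0, 0], 1]
    - [[0.65, 0.2, 0], [0, 0, 0], 1]
    - [[1, 0.3, 0], [0, 0, 0], 1]
    - [[1, 0.3, 0], [0, 0, 0], 1]

```text
t: 30.25
ee_pos: [554.2, 28.9, 175.4]
orientation: [2.142, 2.295, 0.015]
ft_force: [0.2, 0.3, 0.2]
finger_gap: 85.4
```

Emit:
carry_out:
  increments:
    - [[0.3, 0.09, 0], [0, 0, 0], 1]
    - [[0.65, 0.2, 0], [0, 0, 0], 1]
    - [[1, 0.3, 0], [0, 0, 0], 1]
    - [[1, 0.3, 0], [0, 0, 0], 1]

```text
t: 30.65
ee_pos: [580.4, 159.0, 176.3]
orientation: [-2.131, -2.306, -0.019]
ft_force: [-0.4, -0.4, -0.2]
finger_gap: 85.5
```

```bash
python3 go.py 615 232 170 4.7
```

```text
t 30.65 pos [580.4 159.  176.3] gap 85.5 F [-0.4 -0.4 -0.2]
shift [0.583 0.335 0.06 ] turn [ 0.005 -0.006 -0.002] frac 1.0 first [0.583 0.335 0.06 ]
```

Emit:
carry_out:
  increments:
    - [[0.3, 0.17, 0.03], [0.005, -0.006, 0], 1]
    - [[0.58, 0.335, 0.06], [0.005, -0.006, 0], 1]
    - [[0.58, 0.335, 0.06], [0.005, -0.006, 0], 1]
    - [[0.58, 0.335, 0.06], [0.005, -0.006, 0], 1]

```text
t: 31.05
ee_pos: [614.6, 232.1, 169.0]
orientation: [-2.129, -2.309, 0.002]
ft_force: [0.9, -1.5, 0.8]
finger_gap: 85.6
```

```bash
python3 - <<'E'
from h import *
o=status.get_obs(); a,d=snap('wrist','w16'); w=wworld(d,o)
rects(w,(636,238),(30,38))
E
python3 go.py 635.5 238.5 70 4.7
```

```text
[310, 143, 91, 165, 13689] z 33.6 [636.1 238.2] [ 62.5 120.7] 5.3
t 31.1 pos [615.  230.7 169.3] gap 85.2 F [ 1.  -1.2  0.1]
shift [0.052 0.176 0.828] turn [-0.001  0.001 -0.002] frac 1.0 first [0.052 0.176 0.828]
```

View pics/w16.png

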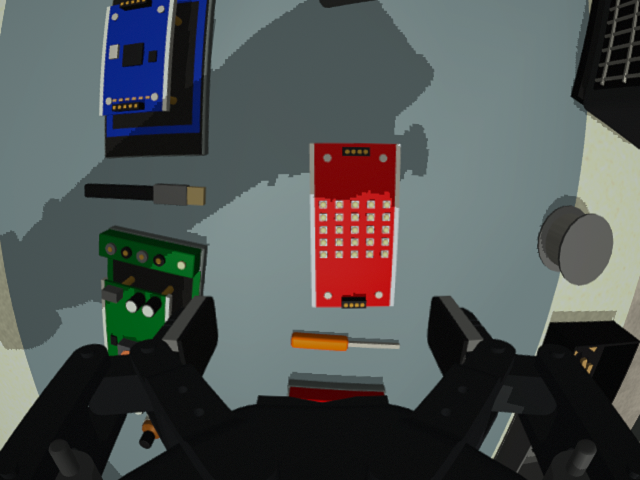

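Emit:
carry_out:
  increments:
    - [[0.03, 0.09, 0.05], [0, 0, 0], 1]
    - [[0.05, 0.18, 0.25], [0, 0, -0.007], 1]
    - [[0.05, 0.18, 0.5], [0, 0, -0.007], 1]
    - [[0.05, 0.18, 0.75], [0, 0, -0.007], 1]
    - [[0.05, 0.18, 0.83], [0, 0, -0.007], 1]
    - [[0.05, 0.18, 0.83], [0, 0, -0.007], 1]

```text
t: 31.7
ee_pos: [635.6, 236.4, 68.0]
orientation: [-2.12, -2.317, 0.007]
ft_force: [0.6, 0.3, -0.0]
finger_gap: 85.0
```

```bash
python3 go.py 636.1 238.2 35.5 5.2
```

```text
t 31.7 pos [635.6 236.4  68. ] gap 85.0 F [ 0.6  0.3 -0. ]
shift [0.015 0.007 0.271] turn [-0.003  0.002 -0.001] frac 1.0 first [0.015 0.007 0.271]
```

Emit:
carry_out:
  increments:
    - [[0.01, 0.006, 0.13], [0, 0, 0], 1]
    - [[0.015, 0.006, 0.25], [0, 0, 0], 1]
    - [[0.015, 0.006, 0.27], [0, 0, 0], 1]
    - [[0.015, 0.006, 0.27], [0, 0, 0], 1]
    - [[0.015, 0.006, 0.27], [0, 0, 0], -1]
    - [[0.015, 0.006, 0.27], [0, 0, 0], -1]
    - [[0.015, 0.006, 0.27], [0, 0, 0], -1]
    - [[0.015, 0.006, 0.27], [0, 0, 0], -1]
    - [[0.015, 0.006, 0.27], [0, 0, 0], -1]
    - [[0.015, 0.006, 0.27], [0, 0, 0], -1]

```text
t: 32.7
ee_pos: [636.5, 238.6, 36.7]
orientation: [-2.121, -2.318, 0.005]
ft_force: [-1.1, -1.1, 6.3]
finger_gap: 61.4
```

Emit:
carry_out:
  increments:
    - [[0, 0, -0.06], [0, 0, 0], -1]
    - [[0, 0, -0.14], [0, 0, 0], -1]
    - [[0, 0, -0.3], [0, 0, 0], -1]
    - [[0, 0, -0.5], [0, 0, 0], -1]
    - [[0, 0, -0.75], [0, 0, 0], -1]
    - [[0, 0, -0.75], [0, 0, 0], -1]

```text
t: 33.3
ee_pos: [638.7, 240.2, 132.4]
orientation: [2.119, 2.316, 0.006]
ft_force: [1.0, 0.3, -1.2]
finger_gap: 60.8
```

```bash
python3 go.py 639.8 -11 110 0.3;python3 - <<'E'
from h import *
a,_=snap('wrist','w17');b,_=snap('side','s17')
cv2.imwrite('pics/c17.png',np.hstack([cv2.resize(a[:,:,::-1],(400,300)),cv2.resize(b[160:310,90:290][:,:,::-1],(400,300))]))
E
```

```text
t 33.3 pos [638.7 240.2 132.4] gap 60.8 F [ 1.   0.3 -1.2]
shift [-2.086 -0.177  0.184] turn [ 0.003 -0.001  0.053] frac 2.09 first [-1.    -0.085  0.088]
```

View pics/c17.png

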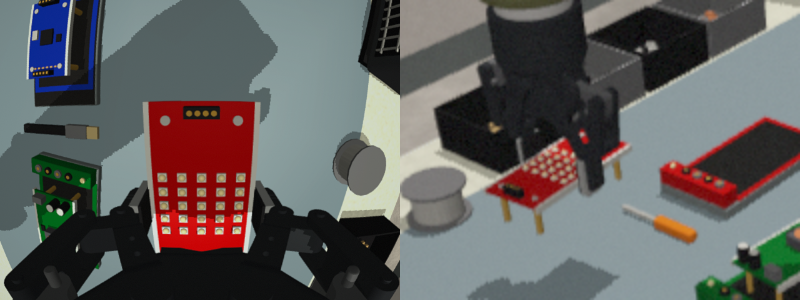

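The red board is held level. Carrying it to the red bay.

Emit:
carry_out:
  increments:
    - [[-0.2, -0.02, 0], [0, 0, 0.01], -1]
    - [[-0.5, -0.05, 0], [0, 0, 0.03], -1]
    - [[-0.85, -0.08, 0], [0, 0, 0.05], -1]
    - [[-1, -0.085, 0], [0, 0, 0.05], -1]

```text
t: 33.8
ee_pos: [637.5, 112.4, 126.5]
orientation: [2.216, 2.224, -0.009]
ft_force: [-0.1, -1.4, -1.5]
finger_gap: 60.6
```

```bash
python3 go.py 639.8 -10.7 90 0.3
```

```text
t 33.8 pos [637.5 112.4 126.5] gap 60.6 F [-0.1 -1.4 -1.5]
shift [-1.025  0.016  0.309] turn [-0.002  0.003 -0.001] frac 1.02 first [-1.     0.015  0.302]
```

Emit:
carry_out:
  increments:
    - [[-0.25, 0, 0], [0, 0, 0], -1]
    - [[-0.6, 0.01, 0], [0, 0, 0], -1]
    - [[-0.9, 0.015, 0], [0, 0.003, 0], -1]
    - [[-1, 0.015, 0.15], [0, 0.003, 0], -1]
    - [[-1, 0.015, 0.3], [0, 0.003, 0], -1]
    - [[-1, 0.015, 0.4], [0, 0.003, 0], -1]
    - [[-1, 0.015, 0.4], [0, 0.003, 0], -1]

```text
t: 34.5
ee_pos: [637.9, -7.2, 76.4]
orientation: [-2.212, -2.223, 0.009]
ft_force: [-0.2, -0.0, -1.3]
finger_gap: 61.4
```

```bash
python3 go.py 639.8 -10.7 49.2 0.3
```

```text
t 34.5 pos [637.9  -7.2  76.4] gap 61.4 F [-0.2 -0.  -1.3]
shift [-0.029  0.017  0.226] turn [-0.005  0.    -0.   ] frac 1.0 first [-0.029  0.017  0.226]
```

Emit:
carry_out:
  increments:
    - [[-0.03, 0.017, 0.03], [-0.005, 0, 0], -1]
    - [[-0.03, 0.017, 0.1], [-0.005, 0, 0], -1]
    - [[-0.03, 0.017, 0.17], [-0.005, 0, 0], -1]
    - [[-0.03, 0.017, 0.21], [-0.005, 0, 0], -1]
    - [[-0.03, 0.017, 0.225], [-0.005, 0, 0], -1]
    - [[-0.03, 0.017, 0.235], [-0.005, 0, 0], -1]
    - [[-0.03, 0.017, 0.24], [-0.005, 0, 0], -1]

```text
t: 35.2
ee_pos: [639.7, -10.7, 48.6]
orientation: [2.215, 2.227, -0.0]
ft_force: [-6.1, -1.1, 9.4]
finger_gap: 61.1
```

Emit:
carry_out:
  increments:
    - [[0, 0, -0.003], [0, 0, 0], 0.55]
    - [[0, 0, -0.003], [0, 0, 0], 0.8]
    - [[0, 0, -0.003], [0, 0, 0], 1]
    - [[0, 0, -0.003], [0, 0, 0], 1]
    - [[0, 0, -0.003], [0, 0, 0], 1]
    - [[0, 0, -0.1], [0, 0, 0], 1]
    - [[0, 0, -0.3], [0, 0, 0], 1]
    - [[0, 0, -0.6], [0, 0, 0], 1]
    - [[0, 0, -1], [0, 0, 0], 1]
    - [[0, 0, -1], [0, 0, 0], 1]

```text
t: 36.2
ee_pos: [643.1, -9.5, 177.2]
orientation: [2.209, 2.221, 0.013]
ft_force: [0.6, -0.1, 0.0]
finger_gap: 85.5
```

Emit:
carry_out:
  increments:
    - [[0, 0, -0.4], [0, 0, 0], 1]
    - [[0, -0.3, -0.6], [0, 0, 0], 1]
    - [[0, -0.6, -0.6], [0, 0, 0], 1]
    - [[0, -0.9, -0.6], [0, 0, 0], 1]
    - [[0, -0.9, -0.6], [0, 0, 0], 1]
    - [[0, -0.9, -0.6], [0, 0, 0], 1]

```text
t: 36.8
ee_pos: [534.1, -10.3, 249.0]
orientation: [2.208, 2.219, 0.013]
ft_force: [0.4, 0.5, 0.5]
finger_gap: 85.8
```

```bash
python3 - <<'E'
from h import *
o=status.get_obs(); print(o['ee_pos'],o['t'])
im,d=snap('top','top9'); snap('side','side9'); w=world('top',d)
for n,c in dict(red=(640,-11),green=(465,122),blue=(472,355),white=(459,-359),yellow=(647,-258)).items():
    print(n,c); rects(w,c,(42.5,52.5),72)
E
```

```text
[534.06311964 -10.3458806  248.95643811] 36.8
red (640, -11)
green (465, 122)
[241, 223, 66, 41, 1633] z 47.6 [464.8 122.9] [120.   62.4] 82.9
blue (472, 355)
[133, 223, 44, 30, 1145] z 47.7 [472.4 355.4] [56.3 84.3] 2.2
white (459, -359)
[501, 236, 46, 30, 1168] z 47.5 [ 458.6 -357.6] [56.  85.5] 1.8
yellow (647, -258)
[456, 140, 30, 26, 389] z 47.5 [ 647.1 -256.6] [53.8 49. ] 87.1
```

View pics/top9.png

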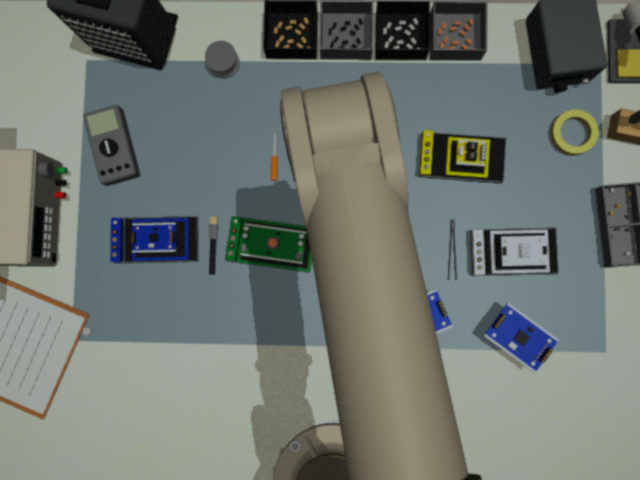

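View pics/side9.png

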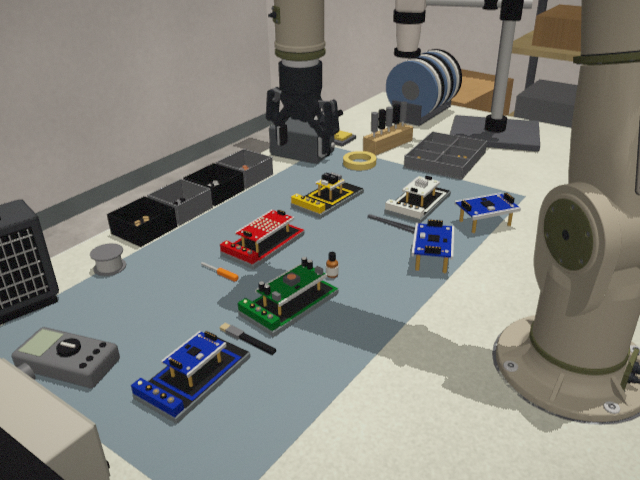

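The side view shows all five boards standing on their bays; the arm hides red from the top camera. I'll check red with the wrist camera, then hand in.

```bash
python3 - <<'E'
from h import *
o=status.get_obs(); a,d=snap('wrist','w19'); w=wworld(d,o)
rects(w,(640,-11),(40,50)); rects(w,(639,73),(26,34))
E
```

```text
[396, 150, 73, 129, 7934] z 45.4 [638.7 -10.6] [ 63.3 119.7] 0.1
[386, 113, 91, 27, 1885] z 29.5 [639.3  71.8] [88.2 20.4] 0.0
```

View pics/w19.png

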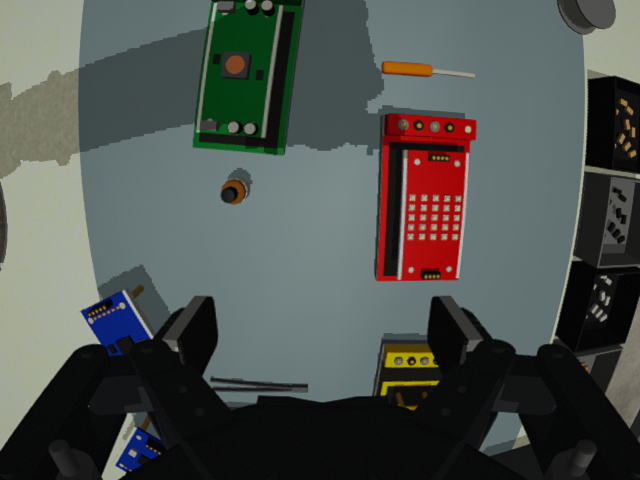

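Red is at (638.7, -10.6) with its top at 45.4, so it is about 2 mm off at most.

```bash
python3 -c "
from bench import ticket,status
print(status.get_obs()['t'],ticket.job_done())"
```

```text
the job is handed in; nothing more can be done
36.95 None
```

All five boards are standing on the bays of their own colour, and I handed the job in at about 37 s of robot time. I moved them in the order blue, yellow, green, white, red. Each was set down with light contact (about 9 to 17 N) before I let go.

- **Position:** in the final pictures each board is within about 3 mm of its bay centre and lined up with the frame to within about 1°.
- **Height:** the board tops read about 45.5 mm from the wrist camera (46 expected). The top camera reads about 1.6 mm higher, as it did throughout, which is within the calibration error.
- **Red board:** the arm hid it from the top camera at the end, so I checked it with the wrist and side cameras only.
- **Look-alikes:** the two larger blue boards lying on the bench were not touched.

No check failed, and the hand-in reports no verdict.

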